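# Clamp a slide pack in the sloped loading block

### The job

Get the banded pack of glass slides ready on the sloped loading block: pull the block's spring jaw by its upright tab all the way out to its stop, where it stays, then lay the pack flat between the four corners of the pocket (lengthwise up the slope) and let go of it, without dropping it. Then push the jaw back up so that its spring snaps it against the pack and clamps it hard against the upper end wall. Do not knock over or shift the jar and the two brown bottles.

Things in the scene. Friction and masses are not known exactly. Their poses are not given: they have to be found in the camera images.
- nest: Sloped pocket of the aluminium loading block (fixed, left half of the bench, yaw varies). Origin: centre of the pocket floor, 125 mm above the bench. x up the slope, away from the robot; y to the left; z square to the 25 deg slope, so it leans 25 deg toward the robot. Floor: rail 22 mm wide at z=0; deck beside it 70 wide at z=-6. Long sides open for fingers from x=-31 to 30.
- nest_upper (a point): Foot of the upper end wall's face, at nest (41, 0, 0) mm; the wall is 46 wide, its top at z=12. Beside it the upper corner cheeks: inner faces at y=+-15, x from 30 to 41, top z=8 mm.
- nest_lower (a point): Centre line between the two lower lips' faces, at nest (-41, 0, 0) mm; lips and lower corner cheeks: top z=8, cheek faces at y=+-15, x from -47 to -31; 15 mm gap between the lips for the jaw's nose. A keeper bridge spans the jaw's bar at x -58..-48, top z=12. Jaw's end stop: x=-140..-134, top z=8 mm.
- jaw (a joint): Travel of the sprung jaw down the slope (nest -x), m: 0 shut in the empty pocket, 0.040 out at its stop. Nose face at nest x = -20 mm minus travel, so a shut jaw blocks the pocket. Over-centre spring strut beside the bar: pulls shut with 6 to 8 N below 0.032, holds out with 3 N above, so the jaw stays when released at the stop. Clamped on the pack it reads 0.015.
- jaw_tab (a point): Centre of the top of the jaw's black upright pull tab; moves with the jaw (nest x = -88 mm minus travel, y=0, z=34 mm). The tab is 10 mm thick along nest x, 24 mm wide along nest y and stands from z=2 to z=34 mm of the nest; clear on all sides above z=12.
- slides: The pack of ten glass slides in a paper band, 26 mm (its x) by 76 mm (its y) by 11 mm (its z), 60 g, lying flat on the bench at the right. Origin: centre of its underside. Either way round in the pocket is right.
- tall_bottle: Brown reagent bottle with black cap, 45 mm across, 90 mm tall, standing 72 to 82 mm from the pack's centre off one of its short ends. Origin: centre of its underside, z up. Bystander.
- small_bottle: Brown oil bottle with white cap, 34 mm across, 62 mm tall, standing off the pack's other short end. Origin: centre of its underside, z up. Bystander.
- jar: Glass specimen jar with stopper, 84 mm across, 125 mm tall, standing between the pack and the block. Origin: centre of its underside, z up. Bystander. (Fixed, behind it: a tube rack with tubes up to 110 mm tall, about x 0.56 to 0.64, y -0.16 to 0.02.)
Mind the look-alikes: they are no part of the job. Of the things that look like the slides, the smaller one is meant.

How it is judged:
By the outcome, as a careful person would: the job done as asked, in the order asked, and still so for the second after the job is handed in, with the robot touching nothing.
It also fails if it takes over 64 s, if anything falls off the work surface, if the arm or the gripper's body presses on something with over 40 N, if the wrist force passes 120 N, or if a joint passes its speed limit or range.

### The arm

A 6-joint arm with a two-finger parallel gripper is mounted at the origin on a cart in front of the work surface, level with it; the furniture and walls round the work are solid. World frame = base frame: x ahead of the robot, y to its left, z up, the work surface at z = 0. Lengths are in mm, angles in degrees, forces in N, time in s.
With the tool pointing down it reaches from about 325 to 875 mm from the base axis. Payload 4.4 kg.
Tool frame: the origin (TCP) lies at the very end of the fingers, on their centre line; the grasp point (between the pads) lies 19 mm behind it (ctrl.hold_point_z is the distance from the TCP to the grasp point, in mm); z points along the fingers, y is the line along which they close (so a half turn about z gives the same grasp; the last joint's range is limited). The gripper opens to 85 mm and grips with 20 to 120 N. Pads are 22 mm wide; open, the fingers measure 114 mm over their backs; the gripper's body (76 mm by 85 mm) begins 54 mm behind the grasp point. The pads swing forward as they close: fully open they stand 13 mm farther back than shut.
Start: joints at [-73.596, 11.837, 88.321, -0, 79.842, -8.623], TCP at [243.238, -521.021, 197.782] pointing down, gripper open.
Joint ranges: [-156.59, 156.59], [-49.26, 127.26], [12.9, 141.05], [-63.56, 243.56], [4.71, 150.69], [-161.64, 161.64]. Speed limits (degrees/s): [159.86, 159.86, 180, 180, 180, 180].

### API

Orientations are given as [roll, pitch, yaw] about the fixed x, y, z axes, in that order (R = Rz(yaw) Ry(pitch) Rx(roll)).
In Python, from bench import ctrl, imaging, ticket gives the robot as it stands.
- The arm moves only by the tool step_arm, never from a script. Its argument "series" is a list that holds one entry, the list of rows, each a list of 7 numbers: the shift along the tool's x, y, z in m, then the turn, a rotation vector about the tool's x, y, z in rad, then the finger opening in m, from 0 to 0.0854. In form: [[[tx, ty, tz, ax, ay, az, jaw], ...]]. A call has exactly 10 rows; each row is the pose to reach, as a shift and turn from the pose commanded when the call began, along the tool's axes at that moment; what a row does not reach only later rows make up. A row lasts 1/10 s, in which the tool goes at most 50 mm and 8.59 degrees, less where a joint would pass 70% of its speed; a pose out of reach is approached as far as the arm can. A call with a gripper value outside its range is refused whole. The fingers move at their own pace and stop on an object; the grip force is fixed at half the most. Time passes only in rows, so rows that repeat a pose let the fingers close, or fill a call up. It gives the time, the measured TCP pose, the force, the opening and the grip force at its end, in the units of the state.
- ctrl.get_state(): the state, without advancing time (a new reading comes with each control period).
- imaging.get_image(name): name is "scene" or "top"; returns a dict with "frame" (480x640x3 uint8, blue, green, red), "intrinsics" (3x3 intrinsics, pixels), "R" (3x3) and "t" (3): a world point X has camera coordinates R X + t. Camera axes: x right, y down, z forward; pixel columns grow to the right and rows downward; lengths in mm; the calibration is good to about 2 mm. A picture is of the moment at which its call begins. There is no depth.
- ticket.hand_in(): hands the job in; it is judged then, once.
The state is a dict: "time": time; "joint_pos": joint angles; "joint_vel": joint speeds; "joint_efforts": joint torques, N m; "position": TCP position; "tcp_rot": TCP orientation; "force": force on the tool from outside, world axes, zero at the start; "wrist_torque": the same for the moment, N m; "width": finger opening in mm; "gripper_force": force on a finger pad.
Only numpy, scipy, OpenCV 4.12 (cv2) and the standard library are available. Lean on these libraries where they do the work, as an engineer would, in place of code of your own. Each camera call takes 0.05 s, during which the arm holds its last target. There are 200 camera calls.

## Working session

There is one attempt and no reset: what is moved stays moved. The work goes in short steps, Python scripts to look and compute and a tool call to move; the robot and the scene stay as the last step left them, time stands still between calls to the robot, and variables do not carry over. Pictures are saved under pics/ and viewed, at most 10 in all, crops included, and the job is handed in when it is done.

Besides the shell and the picture viewer there is one more tool, called in YAML: its name, and indented under it one key for each argument. step_arm: Moves the arm, as the interface text tells. Its arguments: {"type":"object","properties":{"series":{"type":"array","items":{"type":"array","items":{"type":"array","items":{"type":"number"}}}}},"required":["series"]}

```bash
ls; mkdir -p pics
python3 - <<'E'
from bench import ctrl, imaging
import cv2,numpy as np
print(ctrl.get_state())
for n in("scene","top"):
    d=imaging.get_image(n);cv2.imwrite(f"pics/{n}0.png",d["frame"])
    np.savez(f"pics/{n}.npz",K=d["intrinsics"],R=d["R"],t=d["t"])
    print(n,d["intrinsics"],-np.array(d["R"]).T@d["t"],d["R"])
E
```

```text
pics
{'time': 0.0, 'joint_pos': array([-7.35951134e+01,  1.18858662e+01,  8.84071187e+01,  6.00861029e-04,
        7.98420921e+01, -8.62282933e+00]), 'joint_vel': array([ 0.020838  ,  0.0381073 ,  0.03171672,  0.00589637, -0.02939808,
        0.10470891]), 'joint_efforts': array([-6.17325641e-04, -3.83038259e+01, -2.91596961e+01, -2.34819781e-04,
        1.05977352e-02, -1.41018342e-05]), 'position': array([ 243.00760104, -520.18067033,  196.5906469 ]), 'tcp_rot': array([-1.79866538e+02, -2.08364866e-02,  2.50275850e+01]), 'force': array([-0.42892963, -0.69274658, -0.43541445]), 'wrist_torque': array([ 0.08905957, -0.06121874, -0.0555788 ]), 'gripper_force': 0.0, 'width': 85.31028314865857}
scene [[605.69292356   0.         310.02503926]
 [  0.         605.69292356 239.1090154 ]
 [  0.           0.           1.        ]] [ 25.40409094 840.70718971 883.92542795] [[-0.88383027 -0.46757665 -0.01470142]
 [-0.26926672  0.53417337 -0.80134527]
 [ 0.38254344 -0.70429461 -0.59802142]]
top [[598.21888107   0.         321.26504026]
 [  0.         598.21888107 234.66806596]
 [  0.           0.           1.        ]] [ -47.06447721   28.79702644 1539.46300004] [[-0.13284328 -0.9911083   0.00754925]
 [-0.92037878  0.12052962 -0.37198859]
 [ 0.36777107 -0.05636435 -0.9282066 ]]
```

View pics/scene0.png

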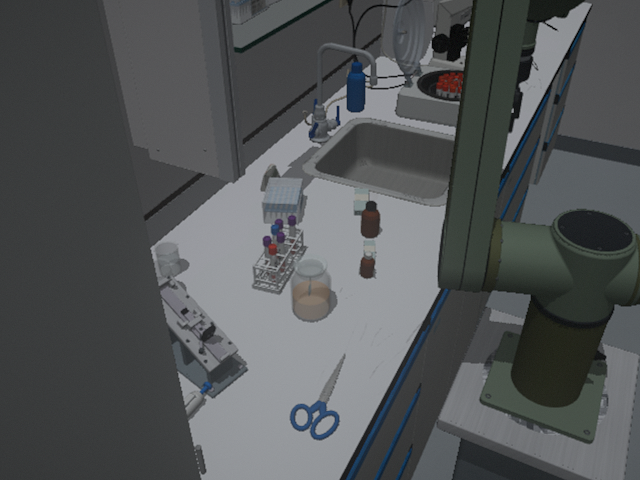

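View pics/top0.png

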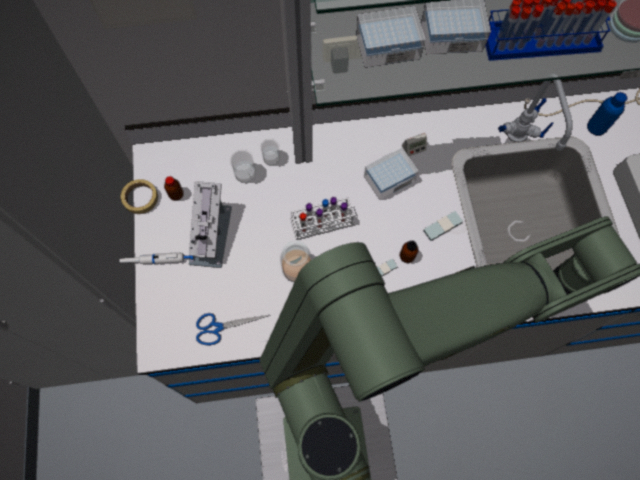

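The scene picture shows two pale, slide-like packs: one at scene (362,200) / top (443,225), and a smaller one at scene (370,247) / top (388,267), between the brown bottles at (370,220) and (368,265). The second is smaller and lies between the bottles, so it fits the description. I'll confirm with an enlarged crop.

```bash
cat > h.py <<'E'
import numpy as np,cv2
def cam(n):
    d=np.load(f"pics/{n}.npz");return d["K"],d["R"],d["t"]
def ray(n,uv,z):
    K,R,t=cam(n);c=-R.T@t;d=R.T@np.linalg.inv(K)@np.array([*uv,1.]);return c+d*(z-c[2])/d[2]
def proj(n,X):
    K,R,t=cam(n);p=(np.atleast_2d(X)@R.T+t)@K.T;return p[:,:2]/p[:,2:]
def Rnest(yaw):
    a=np.radians(yaw);b=np.radians(25)
    Rz=np.array([[np.cos(a),-np.sin(a),0],[np.sin(a),np.cos(a),0],[0,0,1]])
    return Rz@np.array([[np.cos(b),0,-np.sin(b)],[0,1,0],[np.sin(b),0,np.cos(b)]])
E
python3 - <<'E'
import cv2,numpy as np
from h import *
s=cv2.imread("pics/scene0.png");t=cv2.imread("pics/top0.png")
def crop(im,x,y,w,h,W,H):return cv2.resize(im[y:y+h,x:x+w],(W,H),interpolation=cv2.INTER_CUBIC)
a=crop(s,335,180,80,110,400,550)  #x5
b=crop(t,365,205,100,75,400,300)   #x4
out=np.zeros((550,800,3),np.uint8);out[:,:400]=a;out[:300,400:]=b
out[300:550,400:]=crop(t,270,205,100,62,400,250)
cv2.imwrite("pics/c1.png",out)
c=crop(s,150,265,110,135,488,600);d=crop(t,175,170,65,110,312,528)
o=np.zeros((600,800,3),np.uint8);o[:,:488]=c;o[:528,488:]=d;cv2.imwrite("pics/c2.png",o)
for z,uv in((0,(370,247)),(0,(362,200))):print(ray("scene",uv,z))
print(ray("top",(388,267),0),ray("top",(443,225),0),ray("top",(207,222),120))
E
```

```text
[ 447.89042307 -237.00849141    0.        ]
[ 548.59659439 -416.7282191     0.        ]
[ 445.59245753 -231.84657792    0.        ] [ 547.56701928 -405.95499028    0.        ] [588.36527006 229.59406769 120.        ]
```

View pics/c1.png

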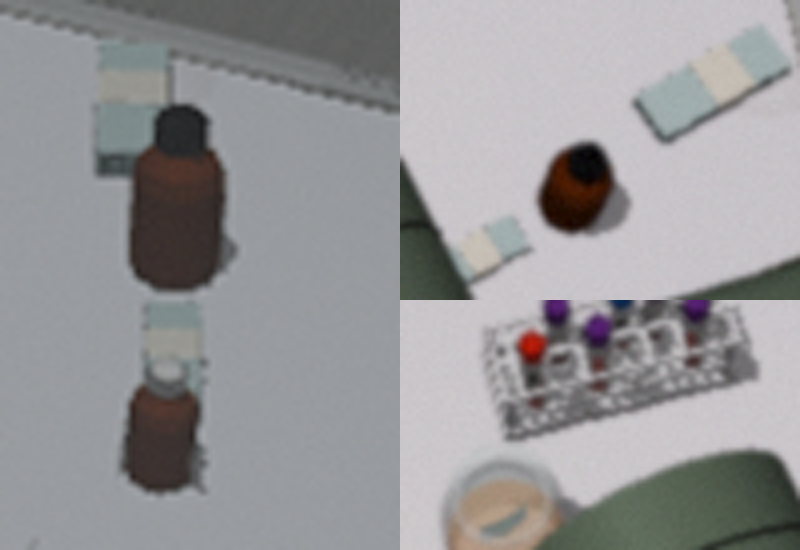

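View pics/c2.png

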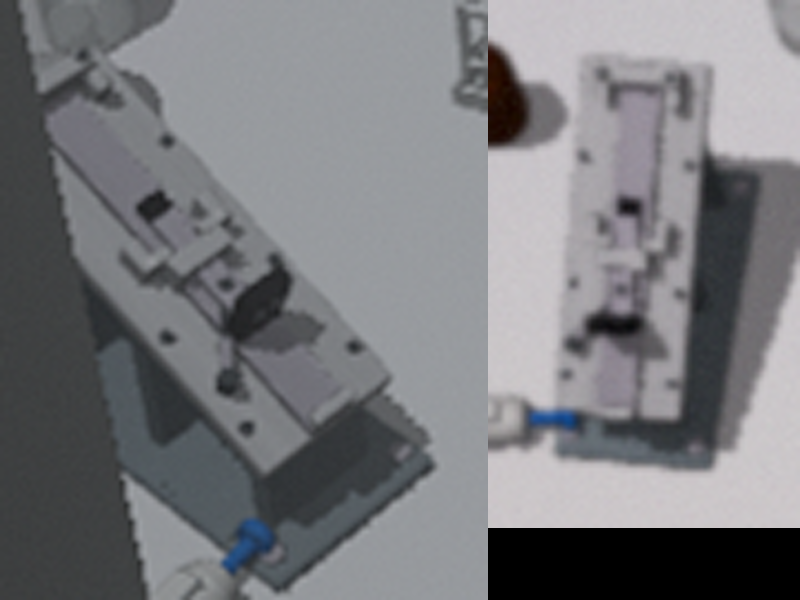

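Crop c1 confirms it: the small banded pack at scene ~(369,248) sits between the two bottles, and the larger pack at (362,200) is the decoy. Crop c2 shows the block with wall face, nose, bridge, black tab and end stop. Next I fit the nest pose.

```bash
cat > fit.py <<'E'
import numpy as np,cv2
from h import *
from scipy.optimize import least_squares
T=lambda x,y:(175+(x-488)/4.8,170+y/4.8)
S=lambda x,y:(150+x/4.436,265+y/4.444)
obs=[("top",T(638,93),(41,0,0)),("top",T(629,203),(-20,0,4)),("top",T(614,322),(-88,0,34)),("top",T(614,409),(-137,0,8)),
("top",T(617,98),(38,11,0)),("top",T(660,98),(38,-11,0)),
("scene",S(337,405),(-137,0,8)),("scene",S(262,285),(-88,0,34))]
def X(p,q):return np.array([p[0],p[1],125])+Rnest(p[2])@np.array(q,float)
f=lambda p:np.concatenate([proj(n,X(p,q))[0]-uv for n,uv,q in obs])
r=least_squares(f,[600,230,0],loss="soft_l1",x_scale=[10,10,5])
p=r.x
if __name__=="__main__":
    print(p,np.round(f(p).reshape(-1,2),1))
    print("tab",X(p,(-88,0,34)))
    s=cv2.imread("pics/scene0.png");t=cv2.imread("pics/top0.png")
    def box(x0,x1,y0,y1,z):return [(x0,y0,z),(x1,y0,z),(x1,y1,z),(x0,y1,z)]
    B=[box(-41,41,-11,11,0),box(41,47,-23,23,12),box(-93,-83,-12,12,34),box(-93,-83,-12,12,2),box(-140,-134,-11,11,8),box(-58,-48,-20,20,12),box(-20,41,-35,35,-6)]
    o=np.zeros((600,800,3),np.uint8)
    for n,im,(x,y,w,h),k,ox in(("scene",s,(150,265,110,135),4.44,0),("top",t,(175,170,65,110),4.8,488)):
        c=cv2.resize(im[y:y+h,x:x+w],None,fx=k,fy=k,interpolation=cv2.INTER_CUBIC)
        for i,b in enumerate(B):
            q=(proj(n,[X(p,v) for v in b])+.5-[x,y])*k
            cv2.polylines(c,[q.astype(np.int32)],True,[(0,0,255),(0,255,0),(255,0,0),(255,128,0),(0,255,255),(255,0,255),(0,128,255)][i],1,cv2.LINE_AA)
        o[:min(600,c.shape[0]),ox:ox+c.shape[1]]=c[:600]
    cv2.imwrite("pics/fit.png",o)
    for n,pts in(("top",[(393.25,258.75),(397.5,267)]),("scene",[(364.6,240.4),(375.4,240.6)])):
        print(n,[np.round(ray(n,q,11)) for q in pts])
E
python3 fit.py
```

```text
[638.03844416 230.57108305 -13.88927267] [[ 0.3 -1.3]
 [-0.3 -0.8]
 [-2.4  1.2]
 [-1.7  1.2]
 [ 0.4 -1.6]
 [-0.2 -0.7]
 [ 0.3 -0.5]
 [ 2.1 -0.1]]
tab [546.66639116 253.16522589 118.62405773]
top [array([ 463., -248.,   11.]), array([ 439., -255.,   11.])]
scene [array([ 464., -242.,   11.]), array([ 441., -253.,   11.])]
```

View pics/fit.png

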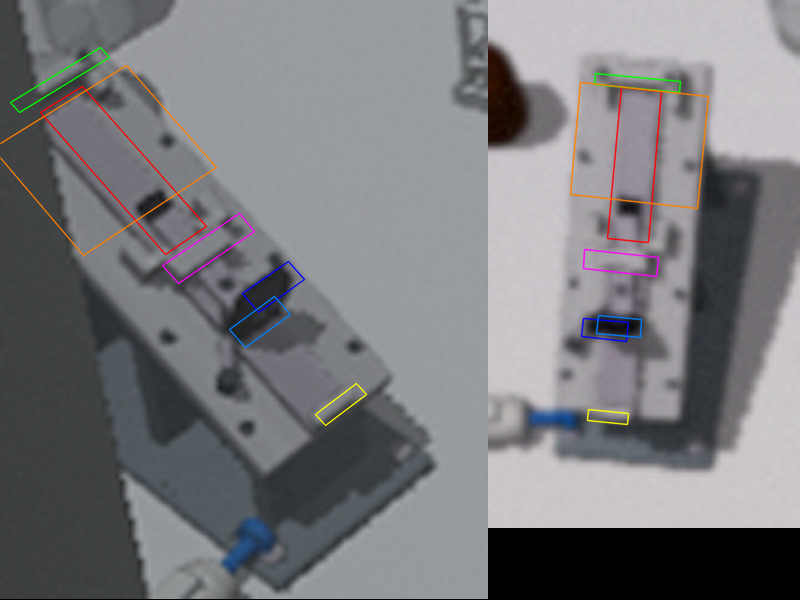

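The overlay shows the fit a few pixels off in yaw and position: the deck edges lean less than predicted. I'll refine it with edge points and the dark tab blob.

```bash
cat > fit2.py <<'E'
import numpy as np,cv2
from h import *
from scipy.optimize import least_squares
from scipy.ndimage import map_coordinates
im={n:cv2.GaussianBlur(cv2.cvtColor(cv2.imread(f"pics/{n}0.png"),cv2.COLOR_BGR2GRAY).astype(float),(0,0),.8) for n in("scene","top")}
def X(p,q):return np.array([p[0],p[1],125])+np.atleast_2d(np.array(q,float))@Rnest(p[2]).T
def P(p,n,q):return proj(n,X(p,q))+(p[3:5] if n=="top" else p[5:7])
L=[("top",(-125,-35,-6),(45,-35,-6)),("top",(-110,35,-6),(45,35,-6)),("top",(-10,11,0),(36,11,0)),("top",(-10,-11,0),(36,-11,0)),
("scene",(-130,-35,-6),(30,-35,-6)),("scene",(-130,35,-6),(-30,35,-6)),("scene",(-5,-11,0),(25,-11,0)),("scene",(-5,11,0),(25,11,0))]
T=lambda x,y:(175+(x-488)/4.8-.5,170+y/4.8-.5)
S=lambda x,y:(150+x/4.436-.5,265+y/4.444-.5)
pts=[("top",T(638,91),(41,0,0)),("top",T(629,199),(-20,0,4)),("top",T(614,409),(-137,0,8)),("scene",S(330,403),(-137,0,8))]
tab=[(x,y,z) for x in(-93,-83) for y in(-12,12) for z in(8,34)]
blob={}
for n,(x,y,w,h) in(("top",(192,230,20,15)),("scene",(198,320,22,24))):
    m=(im[n][y:y+h,x:x+w]<62).astype(np.uint8)
    k,lab,st,ce=cv2.connectedComponentsWithStats(m);i=1+st[1:,4].argmax();blob[n]=ce[i]+[x,y];print(n,"blob",st[i],ce[i])
def hullc(p,n):
    h=cv2.convexHull(P(p,n,tab).astype(np.float32));m=cv2.moments(h);return np.array([m["m10"],m["m01"]])/m["m00"]
p=np.array([638,230.6,-12.9,0,0,0,0.])
for it in range(8):
    C=[]
    for n,a,b in L:
        q=np.linspace(a,b,25);uv=P(p,n,q);d=uv[-1]-uv[0];nn=np.array([-d[1],d[0]])/np.hypot(*d)
        s=np.arange(-3.5,3.51,.25) if it<3 else np.arange(-2,2.01,.25)
        for Q,u in zip(q,uv):
            w=u+s[:,None]*nn;g=abs(np.gradient(map_coordinates(im[n],[w[:,1],w[:,0]],order=1)))
            i=g.argmax()
            if g[i]>1.5 and 0<i<len(s)-1:C.append((n,Q,w[i],nn))
    Qs={n:[c for c in C if c[0]==n] for n in im}
    def f(p):
        r=[]
        for n,c in Qs.items():
            u=P(p,n,[k[1] for k in c]);r.append(np.einsum('ij,ij->i',u-[k[2] for k in c],[k[3] for k in c])/2)
        r+=[(P(p,n,q)[0]-uv) for n,uv,q in pts]+[2*(hullc(p,n)-blob[n]) for n in blob]+[p[3:]/1.*1.5]
        return np.concatenate(r)
    p=least_squares(f,p,loss="soft_l1",x_scale=[5,5,2,1,1,1,1]).x
print(np.round(p,2),len(C))
for n,uv,q in pts:print(n,P(p,n,q)[0]-uv)
for n in blob:print(n,hullc(p,n)-blob[n])
print("tab",X(p,(-88,0,34)))
np.save("pics/p.npy",p)
o=np.zeros((600,800,3),np.uint8)
box=lambda x0,x1,y0,y1,z:[(x0,y0,z),(x1,y0,z),(x1,y1,z),(x0,y1,z)]
B=[box(-41,41,-11,11,0),box(41,47,-23,23,12),box(-93,-83,-12,12,34),box(-140,-134,-11,11,8),box(-58,-48,-20,20,12),box(-140,55,-35,35,-6)]
for n,(x,y,w,h),k,ox in(("scene",(150,265,110,135),4.44,0),("top",(175,170,65,110),4.8,488)):
    c=cv2.resize(cv2.imread(f"pics/{n}0.png")[y:y+h,x:x+w],None,fx=k,fy=k,interpolation=cv2.INTER_CUBIC)
    for b,col in zip(B,[(0,0,255),(0,255,0),(255,0,0),(0,255,255),(255,0,255),(0,128,255)]):
        cv2.polylines(c,[((P(p,n,b)+.5-[x,y])*k).astype(np.int32)],True,col,1,cv2.LINE_AA)
    o[:min(600,c.shape[0]),ox:ox+c.shape[1]]=c[:600]
cv2.imwrite("pics/fit2.png",o)
E
python3 fit2.py
```

```text
top blob [ 4  6 11  5 40] [9.35 7.45]
scene blob [  2   5  15  17 135] [ 9.46666667 13.67407407]
[ 6.3981e+02  2.3298e+02 -1.3170e+01  1.1500e+00 -2.0000e-02 -1.0100e+00
  1.7000e-01] 162
top [ 0.78955133 -0.91262442]
top [0.43859905 0.04361152]
top [-0.37383619  1.20607328]
scene [0.49528432 0.62583672]
top [-0.71734842  0.01474141]
scene [ 0.28637982 -1.01242386]
tab [[548.16117177 254.41688995 118.62405773]]
```

View pics/fit2.png

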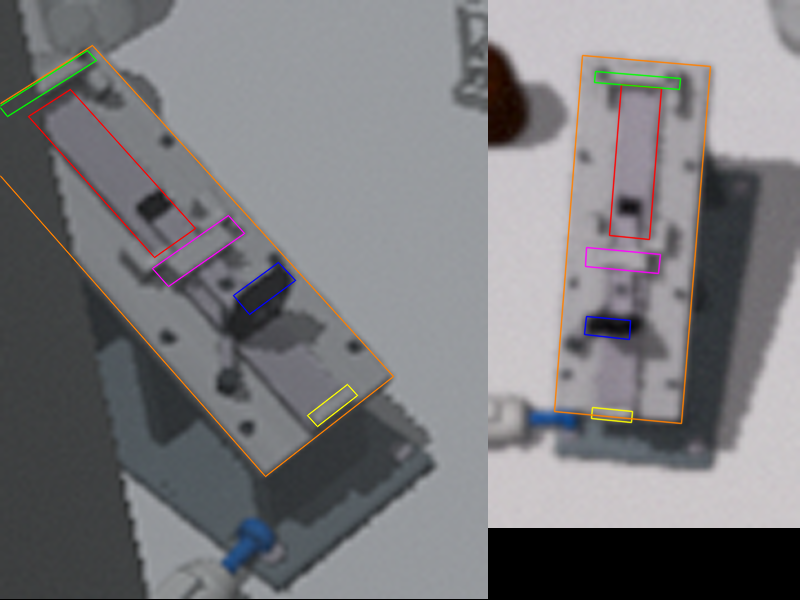

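The refined outline fits both views well: nest origin ≈ (640, 233, 125), yaw ≈ -13.2°. That's close enough to start moving. Gripping the tab across nest y will check y by touch.

```bash
cat > mv.py <<'E'
import sys,numpy as np
from scipy.spatial.transform import Rotation as Ro
from bench import ctrl
from h import *
p=np.load("pics/p.npy")
N=np.array([p[0],p[1],125.]);RN=Rnest(p[2])
RT=RN@np.diag([-1,1,-1.])   # tool axes in the nest: x=-nx, y=ny, z=-nz
def st():
    s=ctrl.get_state();return s,np.array(s["position"]),Ro.from_euler("xyz",s["tcp_rot"],degrees=True).as_matrix()
def go(t,Rt):
    s,x,R=st();d=R.T@(np.asarray(t)-x)/1000;w=Ro.from_matrix(R.T@Rt).as_rotvec()
    print("shift",np.round(d,4),"rot",np.round(w,4),"rows>=",np.ceil(max(np.linalg.norm(d)/.05,np.degrees(np.linalg.norm(w))/8.59)*10)/10)
def nest(q):return N+RN@np.array(q,float)
def show():
    s,x,R=st();print("t",round(s["time"],2),"nest xyz",np.round(RN.T@(x-N),1),"F nest",np.round(RN.T@s["force"],1),"w",round(s["width"],1),"g",s["gripper_force"],"rotErr",np.round(np.degrees(Ro.from_matrix(R.T@RT).as_rotvec()),2),"j",np.round(s["joint_pos"],0))
E
python3 -c "
from mv import *
show();go(nest((-88,0,95)),RT)"
```

```text
t 0.1 nest xyz [-164.3 -823.8  155.8] F nest [ 0.3 -0.8  0.7] w 85.3 g 0.0 rotErr [ -30.84  -10.82 -138.98] j [-74.  12.  88.  -0.  80.  -9.]
shift [ 0.5839 -0.5887  0.0242] rot [-0.5383 -0.1889 -2.4257] rows>= 16.7
```

step_arm:
  series:
    - [[0.029,-0.029,-0.02,-0.027,-0.0094,-0.121,0.085],[0.058,-0.059,-0.035,-0.054,-0.019,-0.243,0.085],[0.088,-0.088,-0.045,-0.081,-0.028,-0.364,0.085],[0.117,-0.118,-0.05,-0.108,-0.038,-0.485,0.085],[0.146,-0.147,-0.05,-0.135,-0.047,-0.606,0.085],[0.175,-0.177,-0.05,-0.162,-0.057,-0.728,0.085],[0.204,-0.206,-0.05,-0.188,-0.066,-0.849,0.085],[0.234,-0.236,-0.05,-0.215,-0.076,-0.97,0.085],[0.263,-0.265,-0.05,-0.242,-0.085,-1.092,0.085],[0.292,-0.294,-0.05,-0.269,-0.094,-1.213,0.085]]

```text
time: 1.1
position: [383.3, -129.3, 247.5]
tcp_rot: [170.9, 12.4, 94.2]
force: [1.1, -0.3, 0.3]
width: 85.0
gripper_force: 0.0
```

```bash
python3 -c "
from mv import *
show();go(nest((-88,0,95)),RT)"
```

```text
t 1.1 nest xyz [ -99.8 -411.2  181.7] F nest [ 1.1 -0.  -0.2] w 85.0 g 0.0 rotErr [-15.37  -5.29 -69.2 ] j [-26. -23. 116.  -6.  73. -30.]
shift [0.3852 0.1675 0.0171] rot [-0.2683 -0.0923 -1.2078] rows>= 8.5
```

step_arm:
  series:
    - [[0.043,0.019,0.002,-0.03,-0.01,-0.134,0.06],[0.086,0.037,0.004,-0.06,-0.021,-0.268,0.06],[0.128,0.056,0.006,-0.089,-0.031,-0.403,0.06],[0.171,0.074,0.008,-0.119,-0.041,-0.537,0.06],[0.214,0.093,0.01,-0.149,-0.051,-0.671,0.06],[0.257,0.112,0.011,-0.179,-0.062,-0.805,0.06],[0.3,0.13,0.013,-0.209,-0.072,-0.939,0.06],[0.342,0.149,0.015,-0.238,-0.082,-1.074,0.06],[0.385,0.1675,0.017,-0.268,-0.092,-1.208,0.06],[0.385,0.1675,0.017,-0.268,-0.092,-1.208,0.06]]

```text
time: 2.1
position: [524.5, 261.3, 172.2]
tcp_rot: [-180.0, 24.8, 166.9]
force: [-0.3, -0.3, 0.0]
width: 60.2
gripper_force: 0.0
```

Run:
```python
from mv import *
from bench import imaging
show();go(nest((-88,0,50)),RT);go(nest((-88,0,13)),RT)
s=imaging.get_image("scene")["frame"];t=imaging.get_image("top")["frame"]
cv2.imwrite("pics/s1.png",s);cv2.imwrite("pics/t1.png",t)
o=np.zeros((600,800,3),np.uint8);o[:540,:480]=cv2.resize(s[235:415,140:300],None,fx=3,fy=3)
o[:600,480:]=cv2.resize(t[225:375,340:420],(320,600),interpolation=cv2.INTER_CUBIC)
cv2.imwrite("pics/m1.png",o)
```

```text
t 2.1 nest xyz [-87.6   1.3  92.9] F nest [-0.2 -0.4  0.1] w 60.2 g 0.0 rotErr [ 0.02 -0.21  0.1 ] j [ 27.   4. 105. -20.  54. -40.]
shift [ 0.0002 -0.0014  0.0429] rot [ 0.0003 -0.0036  0.0017] rows>= 0.9
shift [ 0.0001 -0.0014  0.0799] rot [ 0.0003 -0.0036  0.0017] rows>= 1.6
```

View pics/m1.png

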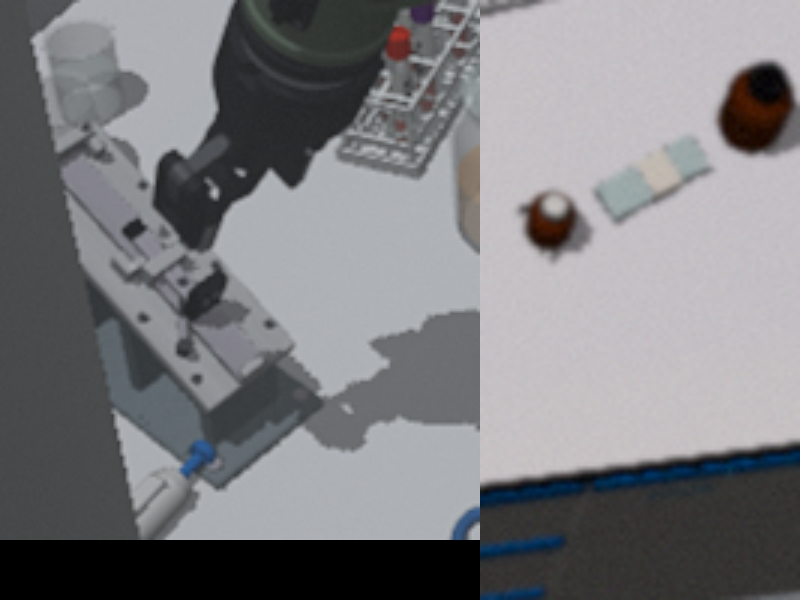

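The top view now shows the pack unobstructed at about (388,267), between the bottles. The scene view shows the gripper above the tab, aligned with it. Descend and close.

step_arm:
  series:
    - [[0,-0.001,0.02,0,-0.003,0.001,0.06],[0,-0.0014,0.04,0,-0.0036,0.0017,0.06],[0,-0.0014,0.055,0,-0.0036,0.0017,0.06],[0,-0.0014,0.065,0,-0.0036,0.0017,0.06],[0,-0.0014,0.075,0,-0.0036,0.0017,0.06],[0,-0.0014,0.08,0,-0.0036,0.0017,0.055],[0,-0.0014,0.08,0,-0.0036,0.0017,0.045],[0,-0.0014,0.08,0,-0.0036,0.0017,0.038],[0,-0.0014,0.08,0,-0.0036,0.0017,0.032],[0,-0.0014,0.08,0,-0.0036,0.0017,0.028]]

```text
time: 3.2
position: [557.7, 249.0, 102.8]
tcp_rot: [179.9, 25.2, 166.5]
force: [-1.1, -0.1, -0.3]
width: 28.2
gripper_force: 0.0
```

```bash
python3 -c "
from mv import *
show();go(nest((-88,0,13)),RT)"
```

```text
t 3.2 nest xyz [-85.2  -3.1  15.2] F nest [-1.  -0.3  0.2] w 28.2 g 0.0 rotErr [-0.03  0.2  -0.34] j [ 25.  11. 105. -22.  45. -39.]
shift [0.0029 0.0031 0.0022] rot [-0.0005  0.0035 -0.006 ] rows>= 0.1
```

step_arm:
  series:
    - [[0,0,0,0,0,0,0.028],[0,0,0,0,0,0,0.026],[0,0,0,0,0,0,0.024],[0,0,0,0,0,0,0.022],[0,0,0,0,0,0,0.02],[0,0,0,0,0,0,0.02],[0,0,0,0,0,0,0.02],[0,0,0,0,0,0,0.02],[0,0,0,0,0,0,0.02],[0,0,0,0,0,0,0.02]]

```text
time: 4.2
position: [557.5, 248.6, 102.2]
tcp_rot: [179.9, 25.2, 166.5]
force: [-0.6, 0.7, -0.4]
width: 19.9
gripper_force: 0.0
```

```bash
python3 -c "
from mv import *
from bench import imaging
for i in range(4): show();imaging.get_image('top')"
```

```text
t 4.2 nest xyz [-85.6  -3.5  14.7] F nest [-0.8  0.5 -0. ] w 19.9 g 0.0 rotErr [-0.07  0.15 -0.35] j [ 24.  11. 105. -22.  45. -39.]
t 4.25 nest xyz [-85.6  -3.6  14.7] F nest [-0.3  0.1  0.3] w 19.9 g 0.0 rotErr [-0.07  0.15 -0.35] j [ 24.  11. 105. -22.  45. -39.]
t 4.3 nest xyz [-85.6  -3.5  14.7] F nest [ 0.6  0.1 -0.5] w 19.8 g 0.0 rotErr [-0.07  0.15 -0.35] j [ 25.  11. 105. -22.  45. -39.]
t 4.35 nest xyz [-85.6  -3.5  14.7] F nest [-0.1  0.6 -1. ] w 19.9 g 0.0 rotErr [-0.07  0.15 -0.34] j [ 24.  11. 105. -22.  45. -39.]
```

The fingers passed 24 mm without meeting the tab, so the position is off. Look again.

Run:
```python
from mv import *
from bench import imaging
s=imaging.get_image("scene")["frame"];t=imaging.get_image("top")["frame"]
cv2.imwrite("pics/s2.png",s);cv2.imwrite("pics/t2.png",t)
pt=st()[1];o=np.zeros((600,800,3),np.uint8)
for n,im,(x,y,w,h),k,ox in(("scene",s,(160,290,100,110),4.4,0),("top",t,(175,180,80,90),4.4,445)):
    c=cv2.resize(im[y:y+h,x:x+w],None,fx=k,fy=k,interpolation=cv2.INTER_CUBIC)
    off=p[3:5] if n=="top" else p[5:7]
    q=(proj(n,[pt,nest((-88,0,34)),nest((-88,12,34)),nest((-88,-12,34))])+off+.5-[x,y])*k
    for a,col in zip(q,[(0,0,255),(0,255,0),(255,255,0),(255,255,0)]):cv2.circle(c,tuple(int(v) for v in a),3,col,-1)
    print(n,q.round(),proj(n,pt))
    c=c[:600,:800-ox];o[:c.shape[0],ox:ox+c.shape[1]]=c
cv2.imwrite("pics/m2.png",o)
```

```text
scene [[212. 188.]
 [218. 176.]
 [195. 192.]
 [241. 159.]] [[208.79642868 332.06157147]]
top [[124. 251.]
 [110. 256.]
 [ 89. 254.]
 [130. 258.]] [[201.54285442 236.54552989]]
```

View pics/m2.png

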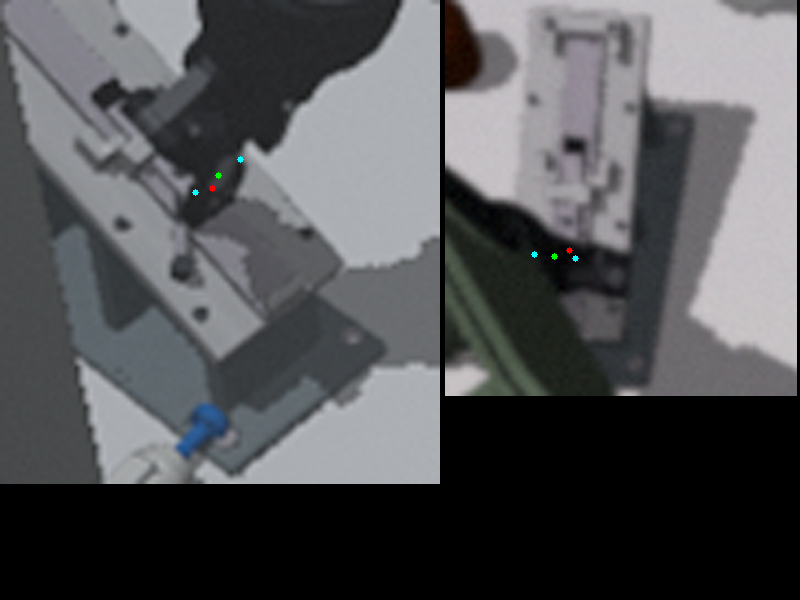

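Run:
```python
from mv import *
o=np.zeros((600,800,3),np.uint8)
pt=st()[1];R=st()[2]
B=[(x,y,z) for z in(34,) for x,y in((-93,-12),(-93,12),(-83,12),(-83,-12))]
for n,f,(x,y,w,h),k,ox,oy in(("scene","s2",(180,300,57,66),7,0,0),("top","t2",(182,215,57,60),7,400,0),("scene","s1",(190,285,90,28),0,0,470)):
    if not k: continue
    c=cv2.imread(f"pics/{f}.png")[y:y+h,x:x+w];c=(255*(c/255.)**.5).astype(np.uint8)
    c=cv2.resize(c,None,fx=k,fy=k,interpolation=cv2.INTER_CUBIC)
    off=p[3:5] if n=="top" else p[5:7]
    q=(proj(n,[nest(b) for b in B])+off+.5-[x,y])*k
    cv2.polylines(c,[q.astype(np.int32)],True,(0,255,0),1)
    # expected finger tip faces: pads at +-10 (y), backs +-24.5, x +-11, and centre line 70 mm back
    for s in(1,-1):
        v=np.array([(-11,s*10,0),(11,s*10,0),(11,s*24,0),(-11,s*24,0)],float)
        q=(proj(n,pt+v@R.T)+off+.5-[x,y])*k;cv2.polylines(c,[q.astype(np.int32)],True,(0,0,255),1)
    q=(proj(n,pt+np.array([(0,0,0),(0,0,-70.)])@R.T)+off+.5-[x,y])*k;cv2.polylines(c,[q.astype(np.int32)],False,(255,0,255),1)
    c=c[:600,:400];o[oy:oy+c.shape[0],ox:ox+c.shape[1]]=c
cv2.imwrite("pics/m3.png",o)
```

```text
(no output)
```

View pics/m3.png

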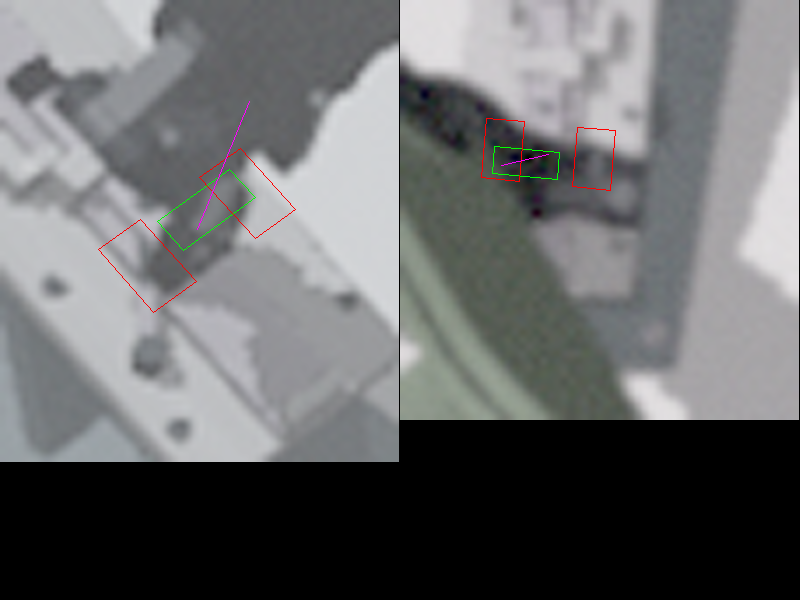

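The picture shows the tab where I predicted it (scene ≈ (208,330)), but the fingers don't appear where the reported TCP would put them. I'll check numerically by differencing against the first frame.

Run:
```python
from mv import *
pt=st()[1];print(proj("scene",[pt,nest((-85.6,-3.5,34)),nest((-85.6,-3.5,50))]).round(1))
a=cv2.imread("pics/scene0.png").astype(int).sum(2)//3;b=cv2.imread("pics/s2.png").astype(int).sum(2)//3
print("rows 300-350, cols 180-240: o=dark same, #=newly dark(<75), +=newly changed, .=same")
for y in range(300,348):
    print(y,"".join('o' if a[y,x]<70 and b[y,x]<75 else '#' if b[y,x]<60 else '+' if abs(a[y,x]-b[y,x])>18 else '.' for x in range(180,245)))
```

```text
[[208.8 332.1]
 [210.7 327.2]
 [212.3 323.1]]
rows 300-350, cols 180-240: o=dark same, #=newly dark(<75), +=newly changed, .=same
300 ...+...+.......+++++++++#########################################
301 ...........+....+++++.+##########################################
302 .+...+...........++++.#########################################++
303 .................+++++########################################+..
304 ......+...........++.+####++#################################+.++
305 ...................++.#++++++#############################+++.+++
306 ............+......++.++++++############################++..+++++
307 ..........+....+.....+++++++##########################++.++++++++
308 .....oo...+++.+.....++++++++#########################+.++++++++++
309 ...oooo..+......+..++++++++#########################+.++++++++++.
310 ..ooooooo.++++.+++++++++++#########################+.++++++++++++
311 .oooooooo######++++++++++##########################.+++++++++++++
312 .ooooooo#######..+++++++##########################+.++++++++..+++
313 ..oooo.++#####...++++.+#####################++##++.+++++
[... 1689 characters left out ...]

338 ...........+.+.+....oooooooooo...............++..++++++++++++++++
339 ...+......+.........ooooooooo...............++++...+++++++++.+.++
340 o...+..oo.++...+.+...oooooo...............+....++...+++++++++++++
341 oo.....oo..++..........ooo................++++......+++++++++++++
342 ooo.......++...+.......o.................++++++++oo..++++++++++++
343 ooo...+.+.+...+.....................+++++++++++++oo...+++++++++++
344 oooo..........++++.....o..........++++++++++++++++.+++.++++++++++
345 ooooo....+++..+++.+.....o..........+++++++++++++++++++..+++++++++
346 .ooooo......+..+..+.................+++++++++++++++++++..++++++++
347 .oooooo......++..+...................+++++++++++++++++++..+++++++
```

Run:
```python
from mv import *
pt,R=st()[1:];print("TCP top px",proj("top",[pt]).round(1),"70 back",proj("top",[pt-70*R[:,2]]).round(1))
for n,f,X0,X1,Y0,Y1 in(("top","t2",184,222,222,252),("scene","s2",184,222,304,334)):
    b=cv2.imread(f"pics/{f}.png").astype(int).sum(2)//3
    print(n,"cols",X0)
    for y in range(Y0,Y1):print(y,"".join("%4d"%b[y,x] for x in range(X0,X1)))
```

```text
TCP top px [[201.5 236.5]] 70 back [[194.9 238.2]]
top cols 184
222  192 193 192 197 195 194 181 165 163 163 162 164 162 156 157 153 151 156 158 159 163 162 149 132 116 114 120 111  94  93 113 141 149 127  76  51  50  48
223  179 191 193 194 193 193 184 163 159 163 162 161 160 155 161 160 159 161 164 163 166 163 159 139  94  81  93 100 105 111 127 151 152 125  76  51  48  52
224  141 171 179 179 184 181 176 163 159 162 161 166 161 156 157 153 151 153 152 157 160 164 160 138  88  71  91 113 134 143 148 155 152 120  73  51  55  53
225   75 100 109 112 121 134 145 147 156 162 163 163 163 156 147 129 119 127 131 140 148 156 154 132  88  79  93 121 151 156 159 158 148 111  69  51  52  53
226   21  32  40  44  50  69  80 102 127 150 157 161 163 158 148 133 120 126 126 137 136 118 115 106  85  85 100 117 154 158 161 159 142 102  62  54  54  53
227    7   9   8  17  20  20  34  47  75 100 131 151 162 160 158 144 133 141 139 140 128  96  93  97  89  94 105 123 152 162 160 158 142  96  54  46  49  53
228   12   1   7   9  12  14  17  18  30  51  84 119 148 157 154 146 132 139 138 138 124  91  
[... 7698 characters left out ...]
  40  38  37  37  43  57  66  62  50  40  33  87 135 147 147 146 151 170
330  150 135 134 151 131  94  75  75 108 116 119 126 101 100 129 128 105 103 118 106  55  36  37  39  50  63  65  58  44  37  43 103 143 146 145 147 145 151
331  150 148 148 147 145 130 119 100  86 110 129 133 124 100 100 131 145 144 135 105  58  37  35  48  63  66  61  50  44  37  68 122 147 145 145 146 146 144
332  150 148 147 146 147 148 150 140 111  96 118 132 133 124 101 104 133 143 119  56  38  37  35  50  62  61  53  45  47  47 101 140 144 146 146 147 145 146
333  147 149 150 148 146 146 148 148 141 110  99 124 134 131 126  97  97 130 103  36  36  37  40  36  44  46  42  51  52  71 125 152 146 144 145 146 146 147
```

```bash
sed -e 's/125\]/p[7]]/' -e 's/0,0,0,0.\])/0,0,0,0.,125])/' -e 's/p\[3:\]\/1/p[3:7]*4\/1/' -e 's/1,1,1,1\])/1,1,1,1,5])/' -e 's/np.save.*//' -e 's/pics\/fit2/pics\/fit3/' fit2.py > fit3.py; python3 fit3.py
```

```text
top blob [ 4  6 11  5 40] [9.35 7.45]
scene blob [  2   5  15  17 135] [ 9.46666667 13.67407407]
[ 6.4324e+02  2.3113e+02 -1.2780e+01  3.0000e-02  2.0000e-02 -4.0000e-02
 -0.0000e+00  1.1909e+02] 153
top [ 0.59046207 -1.12955939]
top [ 0.39670062 -0.26358406]
top [-0.1226937   0.72765276]
scene [1.14349919 1.09110247]
top [-0.55430914 -0.39639074]
scene [ 0.92568918 -0.32376646]
tab [[551.4429842  251.94721213 112.71268209]]
```

The two cameras agree on the block's height, and the fingertips look well above the tab. The pads apparently stand further back than assumed. I'll open, centre, go 14 mm deeper (still clear of the deck) and close again.

step_arm:
  series:
    - [[0,0,0,0,0,0,0.04],[0,0,0,0,0,0,0.055],[0.001,0.001,0,0,0,0,0.06],[0.0025,0.003,0.002,0,0,-0.006,0.06],[0.0025,0.003,0.005,0,0,-0.006,0.06],[0.0025,0.003,0.008,0,0,-0.006,0.06],[0.0025,0.003,0.011,0,0,-0.006,0.055],[0.0025,0.003,0.014,0,0,-0.006,0.045],[0.0025,0.003,0.014,0,0,-0.006,0.03],[0.0025,0.003,0.014,0,0,-0.006,0.02]]

```text
time: 5.5
position: [561.7, 250.6, 88.2]
tcp_rot: [-179.9, 25.1, 166.8]
force: [0.1, 0.3, 1.0]
width: 20.0
gripper_force: 0.0
```

step_arm:
  series:
    - [[0,0,0,0,0,0,0.02],[0,0,0,0,0,0,0.02],[0,0,0,0,0,0,0.02],[0,0,0,0,0,0,0.02],[0,0,0,0,0,0,0.02],[0,0,0,0,0,0,0.02],[0,0,0,0,0,0,0.02],[0,0,0,0,0,0,0.02],[0,0,0,0,0,0,0.02],[0,0,0,0,0,0,0.02]]

```text
time: 6.5
position: [561.7, 250.7, 88.4]
tcp_rot: [-179.9, 25.1, 166.8]
force: [-0.1, 0.1, -0.0]
width: 20.1
gripper_force: 0.0
```

```bash
python3 -c "
from mv import *
show()"
```

```text
t 6.5 nest xyz [-88.1  -0.6   0.6] F nest [-0.1  0.1  0. ] w 20.1 g 0.0 rotErr [-0.08  0.15  0.  ] j [ 25.  13. 105. -22.  43. -38.]
```

```bash
cat > asc.py <<'E'
from mv import *
from bench import imaging
import sys
def grab(tag):
    for n in("scene","top"):cv2.imwrite(f"pics/{n[0]}{tag}.png",imaging.get_image(n)["frame"])
def asc(n,tag,X0,X1,Y0,Y1,marks={}):
    b=cv2.imread(f"pics/{n[0]}{tag}.png").astype(int).sum(2)//3
    ch="@%#*+=-:. "
    M={tuple(np.round(v).astype(int)):k for k,v in marks.items()}
    print(n,"cols",X0,X1)
    for y in range(Y0,Y1):print(y,"".join(M.get((x,y),ch[min(9,b[y,x]//18)]) for x in range(X0,X1)))
E
python3 - <<'E'
from asc import *
grab(3)
pt,R=st()[1:]
for n,box in(("scene",(175,260,285,350)),("top",(170,230,215,260))):
    pr=lambda v:proj(n,pt+R@np.array(v,float))[0]
    m={"T":pr((0,0,0)),"L":pr((0,17,0)),"R":pr((0,-17,0)),"l":pr((0,17,-73)),"r":pr((0,-17,-73)),"A":proj(n,nest((-88,12,34)))[0],"B":proj(n,nest((-88,-12,34)))[0]}
    asc(n,3,*box,m)
E
```

```text
scene cols 175 260
285 =::.:-====.                .+#######**#######****++++***######***######******##: .:::
286 ++-..:-===:                :#########**########***++++*****##*#*##*#*#*****###*===-:.
287 =+-:..:-===:               :%########***########*************************#####+======
288 =+=:...:-==.              .=%##########**#########***#*****************#######=-----=
289 --:.....:-=:              .*############**############*#*##********###########-...:-=
290 ....:....:=:              :##############**##################################*.    ..
291 :...:.....::              :###############***################################-       
292 .::..:....::.             .*##############****##############################=.       
293 :...:.::...:.             .+################****##########################%+.        
294 :..:..:::..::.            .+##################****#########################-         
295 :::.....:..-=-.           .+####################*****#####################*.         
296 :::..::...:=**-.           -%######################*********##############-          
2
[... 7010 characters left out ...]
*++*#%%%%%%%%%%%%%%%##*+++*+=+++*#***######*+=----
250 ******++*#**++*#%%%%%%%%%%%%%%%##+++++++++*****##*###*+==---
251 ***#***++*#*++**%%%%%%%%%%%%%%%%#*+++++=+++++*#######*+==-=-
252 ***###*++*#**++*#%%%%%%%%%%%%%%%%#*++++===+=+*#*###*#*+==---
253 ***####*++*#*+++*#%%%%%%%%%%%%%%%#*++++=+===+*###*###*==--=-
254 ##*#####*++**+++*#%%%%%%%%%%%%%%%##*+++++==++*######**===-=-
255 *#######*++***+++*#%%%%%%%%%%%%#%%#*++++++=++*###*##*+=----=
256 ######%##*++*#*+++#%%%%%%%%%%%%%%%%#*++++++++######**+=--=-=
257 #####%%%%*++*##+++*#%%%%%%%%%%%%%%%%##*******#######*+=--=--
258 #####%%%%#*++*#*+++*#%%%%%%%%%%%%%%%################*+=====-
259 ###%%%%###*+++*#+++*#%%%%%%%%%%%%%%%%##############*+===--==
```

Run:
```python
from mv import *
c=cv2.imread("pics/s3.png")[270:352,172:281];c=(255*(c/255.)**.4).astype(np.uint8)
c=cv2.resize(c,None,fx=7.3,fy=7.3,interpolation=cv2.INTER_CUBIC);g=cv2.GaussianBlur(c,(0,0),6)
c=cv2.addWeighted(c,1.8,g,-.8,0)
cv2.imwrite("pics/m4.png",c[:600,:800])
```

```text
(no output)
```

View pics/m4.png

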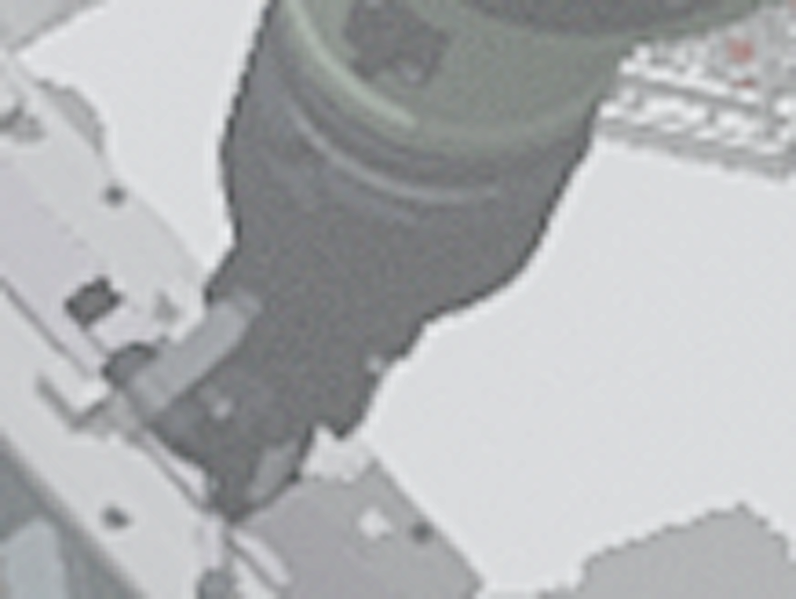

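The picture shows the gripper over the tab (tab top near scene (208,333)), but I can't tell where the tips are. I'll open the fingers at this pose and difference the frames to find them.

step_arm:
  series:
    - [[0,0,0,0,0,0,0.04],[0,0,0,0,0,0,0.055],[0,0,0,0,0,0,0.06],[0,0,0,0,0,0,0.06],[0,0,0,0,0,0,0.06],[0,0,0,0,0,0,0.06],[0,0,0,0,0,0,0.06],[0,0,0,0,0,0,0.06],[0,0,0,0,0,0,0.06],[0,0,0,0,0,0,0.06]]

```text
time: 7.6
position: [561.7, 250.7, 88.4]
tcp_rot: [-179.9, 25.2, 166.8]
force: [0.2, -0.2, 0.0]
width: 60.1
gripper_force: 0.0
```

Run:
```python
from asc import *
grab(4);show()
pt,R=st()[1:]
def D(n,X0,X1,Y0,Y1,m):
    a=cv2.imread(f"pics/{n[0]}3.png").astype(int).sum(2)//3;b=cv2.imread(f"pics/{n[0]}4.png").astype(int).sum(2)//3
    M={tuple(np.round(v).astype(int)):k for k,v in m.items()}
    print(n,X0,"N=newly darker, u=uncovered(lighter), o=dark both")
    for y in range(Y0,Y1):print(y,"".join(M.get((x,y),'N' if b[y,x]-a[y,x]<-15 else 'u' if b[y,x]-a[y,x]>15 else 'o' if b[y,x]<60 else '.') for x in range(X0,X1)))
for n,box in(("scene",(165,245,295,352)),("top",(170,230,222,256))):
    pr=lambda v:proj(n,pt+R@np.array(v,float))[0]
    m={"T":pr((0,0,0)),"L":pr((0,37,0)),"R":pr((0,-37,0)),"l":pr((0,37,-20)),"r":pr((0,-37,-20)),"A":proj(n,nest((-88,12,34)))[0],"B":proj(n,nest((-88,-12,34)))[0]}
    D(n,*box,m)
```

```text
t 7.7 nest xyz [-88.   -0.5   0.7] F nest [-0.2  0.   0.1] w 59.7 g 0.0 rotErr [-0.07  0.15  0.  ] j [ 25.  13. 105. -22.  43. -38.]
scene 165 N=newly darker, u=uncovered(lighter), o=dark both
295 ......................................ooooooooooooooooooooo..ooooooooooooooooooo
296 ......................o...............oooooooooooooooooooooooo....oooooooooooooo
297 ......................................oooooooooooooooooooooooooooooooooooooooooo
298 .......................................ooooooooooooooooooooooooooooooooooooooooo
299 .......................................ooooooooooooooooooooooooooooooooooooooooo
300 .......................................ooooooooooooooooooooooooooooooooooooooooo
301 .......................................ooooooooooooooooooooooooooooooooooooooooo
302 .....................................NNooooooooooooooooooooooooooooooooooooooooo
303 .....................................NNooooooooooooooooooooooooooooooooooooooooo
304 ......................................Nooooooooooooooooooooooooooooooooooooooooo
305 ......................................ooooooooooooooo
[... 5505 characters left out ...]
..ooooooooooooooooooooooooooouuuuooooNNoooooo.....
246 .......o....oooooooooooooooooooooNNNo.uuuuooooNNNooooo......
247 .......oo....ooooooooooooooooooNNNNNouuuuuooooNNoooooo......
248 ........oo....oooooooooooooooooNNNNN..uuuuuoooNooooooo......
249 .........o....ooooooooooooooooooo.......uuuuu.oooooooo......
250 ...oo....oo....oooooooooooooooooo.............oooooooo......
251 .ooooo....o....oooooooooooooooooo..............ooooooo......
252 .ooooo....oo....oooooooooooooooooo............ooooooo......u
253 ooooooo....o....ooooooooooooooooooo....u......ooooooo......u
254 oooooooo....o....oooooooooooooooooo..........oooooooo......u
255 ooooooooo...oo....oooooooooooooooooo.........oooooooo......u
```

Run:
```python
from bench import ctrl,imaging,ticket
print([a for a in dir(ctrl) if a[0]!='_'],ctrl.hold_point_z)
from h import *
d=imaging.get_image("scene")
K,R,t=cam("scene");print(abs(d["R"]-R).max(),abs(d["t"]-t).max())
```

```text
['MotionError', 'get_state', 'hold_point_z'] 18.700000000000003
0.0 0.0
```

step_arm:
  series:
    - [[0,0,0.001,0,0,0,0.06],[0,0,0.002,0,0,0,0.06],[0,0,0.003,0,0,0,0.06],[0,0,0.004,0,0,0,0.06],[0,0,0.005,0,0,0,0.06],[0,0,0.006,0,0,0,0.06],[0,0,0.007,0,0,0,0.06],[0,0,0.007,0,0,0,0.06],[0,0,0.007,0,0,0,0.06],[0,0,0.007,0,0,0,0.06]]

```text
time: 8.75
position: [564.6, 250.0, 82.1]
tcp_rot: [-179.9, 25.2, 166.8]
force: [0.2, 0.1, -0.5]
width: 60.5
gripper_force: 0.0
```

step_arm:
  series:
    - [[0,0,0,0,0,0,0.05],[0,0,0,0,0,0,0.04],[0,0,0,0,0,0,0.03],[0,0,0,0,0,0,0.02],[0,0,0,0,0,0,0.015],[0,0,0,0,0,0,0.015],[0,0,0,0,0,0,0.015],[0,0,0,0,0,0,0.015],[0,0,0,0,0,0,0.015],[0,0,0,0,0,0,0.015]]

```text
time: 9.75
position: [564.4, 249.8, 82.3]
tcp_rot: [-179.9, 25.1, 166.8]
force: [-3.8, -3.2, 4.8]
width: 21.1
gripper_force: 58.7
```

```bash
python3 -c "
from mv import *
show()"
```

```text
t 9.75 nest xyz [-88.   -0.8  -6. ] F nest [-0.7 -4.   5.6] w 21.1 g 58.723286390304565 rotErr [-0.11  0.15 -0.  ] j [ 24.  14. 105. -23.  43. -38.]
```

step_arm:
  series:
    - [[0,0,0,0,0,0,0.03],[0,0,0,0,0,0,0.035],[0,0,0,0,0,0,0.035],[0,0,0.001,0,0,0,0.035],[0,0,0.002,0,0,0,0.035],[0,0,0.003,0,0,0,0.035],[0,0,0.004,0,0,0,0.035],[0,0,0.005,0,0,0,0.035],[0,0,0.006,0,0,0,0.035],[0,0,0.006,0,0,0,0.035]]

```text
time: 10.75
position: [567.0, 249.3, 76.4]
tcp_rot: [-179.9, 25.1, 166.8]
force: [-0.3, -0.1, 0.0]
width: 35.0
gripper_force: 0.0
```

```bash
python3 -c "
from asc import *
show();grab(5)
"
```

```text
t 10.75 nest xyz [-88.2  -0.6 -12.5] F nest [-0.2 -0.2  0.1] w 35.0 g 0.0 rotErr [-0.08  0.14  0.  ] j [ 24.  15. 105. -23.  42. -38.]
```

No contact even 6 mm below the nominal deck, so the real fingertips sit about 30 mm or more off the reported TCP. Close here and see the grip.

step_arm:
  series:
    - [[0,0,0,0,0,0,0.03],[0,0,0,0,0,0,0.025],[0,0,0,0,0,0,0.015],[0,0,0,0,0,0,0.015],[0,0,0,0,0,0,0.015],[0,0,0,0,0,0,0.015],[0,0,0,0,0,0,0.015],[0,0,0,0,0,0,0.015],[0,0,0,0,0,0,0.015],[0,0,0,0,0,0,0.015]]

```text
time: 11.85
position: [566.9, 249.2, 76.9]
tcp_rot: [-179.9, 25.1, 166.8]
force: [-4.9, -1.9, 5.1]
width: 22.1
gripper_force: 58.9
```

Run:
```python
from asc import *
show();grab(6)
pt,R=st()[1:]
for n in("scene","top"):print(n,proj(n,[pt,pt+[0,0,30],pt-30*R[:,2]]).round(1))
a=cv2.imread("pics/s5.png").astype(int).sum(2)//3;b=cv2.imread("pics/s6.png").astype(int).sum(2)//3
for y in range(312,350):print(y,"".join('N' if b[y,x]-a[y,x]<-15 else 'u' if b[y,x]-a[y,x]>15 else 'o' if b[y,x]<60 else '.' for x in range(175,240)))
```

```text
t 11.85 nest xyz [-88.   -0.8 -12. ] F nest [-1.8 -3.   6.4] w 22.1 g 58.85591268539429 rotErr [-0.11  0.15 -0.  ] j [ 24.  15. 105. -23.  42. -38.]
scene [[205.9 340.3]
 [204.  328.6]
 [208.8 333.1]]
top [[202.8 236.8]
 [200.8 232.5]
 [200.1 237.5]]
312 ......oooooo............ooooooooooooooooooooooooooooooooooooooooo
313 .......ooou.............oooooooooooooooooooooooooooooooooooooouuu
314 ........................oooo..oooooooooooooooooooooooooooooooo.uu
315 .......................uoo.....ooooooooooooooooooooooooooooo.....
316 .......................u......ooooooooooooooooooooooooou.uu......
317 ......................u.......oooooooooooooooooooooooouuuuu......
318 .............................oooooooooooooooooooooooouuuu........
319 ..................NN.........oooooooooooooooooooooooouuu.........
320 ...........uuuo...NN........oooooooooooooooooooooNNNN.u..........
321 ..........uuuoooNN.........ooooooooooooooooooooooNNNN............
322 .........uuooooooN........ooooooooooooooooooooouuuu.N............
323 ........uuuooooo.........oooooooooooooooooooooouuuuu.............
324 .....
[... 1110 characters left out ...]

340 oo.o........o........uuuuuuoNo...N.............NNNNNNNN..........
341 ............oo.......uuuuuuuNo.................NNNNNNNNN.........
342 .....o..................uuuu...................NNNN...oo.........
343 ......oo.................uuu................NN........oo.........
344 ..........................uu.....................................
345 ........o.................uu.....................................
346 ........oo.................u..u..................................
347 ........ooo................u.uuu.................................
348 ........oooo.................uuu.................................
349 .........oooo.................uuu...............................u
```

The grip is solid (59 N). Pull down-slope.

step_arm:
  series:
    - [[0.003,0,0,0,0,0,0.015],[0.008,0,0,0,0,0,0.015],[0.013,0,0,0,0,0,0.015],[0.018,0,0,0,0,0,0.015],[0.023,0,0,0,0,0,0.015],[0.028,0,0,0,0,0,0.015],[0.033,0,0,0,0,0,0.015],[0.036,0,0,0,0,0,0.015],[0.038,0,0,0,0,0,0.015],[0.038,0,0,0,0,0,0.015]]

```text
time: 12.95
position: [532.6, 257.3, 60.4]
tcp_rot: [-179.9, 25.1, 166.8]
force: [-6.3, -1.3, 6.8]
width: 21.8
gripper_force: 60.0
```

```bash
cat >> asc.py <<'E'
def blobs(n,tag,x,y,w,h,th=62):
    g=cv2.imread(f"pics/{n[0]}{tag}.png").astype(int).sum(2)//3
    k,l,s,c=cv2.connectedComponentsWithStats((g[y:y+h,x:x+w]<th).astype(np.uint8))
    print(n,[(s[i].tolist(),np.round(c[i]+[x,y],1).tolist()) for i in range(1,k) if s[i,4]>3])
E
python3 - <<'E'
from asc import *
show();grab(7);asc("scene",7,165,240,295,350);asc("top",7,185,225,200,255)
E
```

```text
t 12.95 nest xyz [-127.    -0.8  -12.1] F nest [-2.4 -2.7  8.7] w 21.8 g 60.03088116645813 rotErr [-0.11  0.08 -0.01] j [ 27.  14. 109. -25.  41. -33.]
scene cols 165 240
295 ::::::::::::.........-=-.                               :####*+=+********##
296 :::::::::::::.......:=*+-.                              :####**+=+******###
297 :::::::::::::.......:=++:..                            .=#####*+=+******###
298 :::::::::::::::......:-:....                           :######**+++*****###
299 :::::::::::::::............:.                         .=######**++=+***####
300 =::::::::::::::::...........:.                        :########**+++****###
301 +=:::::::::::::::............:.                       :#########**+++****##
302 -+=::::::::::::::::.....:.......                     .=#########***+++****#
303 :-=-:::::::::::::::...........::.                    :###########**++++***#
304 .:-=-:::::::::::::::...........:.                   .+############***++++*#
305 ..:-=-::::::::::::::::..........:.                  :##############***++++*
306 ...:-=::::::::::::::::......:..:::.          
[... 5262 characters left out ...]
...:==--:......:=*#######
240      .-+=-...:::..:==--:......:=**######
241      -+**=:..:::.::==--.......:+*####***
242 =--===*#+=:::--:.::=---.......:+###*#*#*
243 ######%#*+-::--::::===-.......:+*##*###*
244 @%%%%@@%#*=:---==--=+=-.......:+#######*
245 @@%%%@@@%#+-::-==--===-.......:+#######*
246 @@%%%@@@@@#+-::--:-===-.......:+*##*##**
247 @@@@%%@@@@%#+-::::-===-.......-*#*##*#**
248 @@@@%@%%@@@%#+-::-====:......:-*##*##***
249 @@@@@@%%%@@@@#*+++++++-...:--==*######*+
250 @@@@@@@%%@@@@@%%%%##**=--:--==+**#####*+
251 %@@@@@%%@@@@@@@@@@%@%#***++=--+*#**###*+
252 %%%@@@%%%@@@@@@@@@@@@%%%%%#*++*#######*+
253 #%%%%%%%%%@@@@@@@@@@@@@%%#%%%#%######**+
254 %%##%%%%%%%@@@@@@@@@@@@%##%%%%%%###*#*+=
```

The jaw followed: the nose moved from top row ~212 to ~227. Go on to the hard stop.

step_arm:
  series:
    - [[0.001,0,0,0,0,0,0.015],[0.002,0,0,0,0,0,0.015],[0.003,0,0,0,0,0,0.015],[0.003,0,0,0,0,0,0.015],[0.003,0,0,0,0,0,0.015],[0.003,0,0,0,0,0,0.015],[0.003,0,0,0,0,0,0.015],[0.003,0,0,0,0,0,0.015],[0.003,0,0,0,0,0,0.015],[0.003,0,0,0,0,0,0.015]]

```text
time: 14.05
position: [531.6, 257.5, 60.0]
tcp_rot: [-179.9, 25.2, 166.8]
force: [-2.1, -3.5, 5.8]
width: 22.0
gripper_force: 59.6
```

```bash
python3 -c "
from mv import *
show()"
```

```text
t 14.05 nest xyz [-128.1   -0.7  -12. ] F nest [ 1.3 -3.9  5.8] w 22.0 g 59.640063643455505 rotErr [-0.09  0.23  0.01] j [ 27.  14. 109. -25.  40. -33.]
```

The jaw is at its stop: total travel is 40.1 mm and the command was blocked after that. Release, retreat and measure the pack.

step_arm:
  series:
    - [[0,0,0,0,0,0,0.03],[0,0,0,0,0,0,0.04],[0,0,0,0,0,0,0.045],[0,0,-0.005,0,0,0,0.05],[0,0,-0.02,0,0,0,0.05],[0,0,-0.05,0,0,0,0.05],[0,0,-0.09,0,0,0,0.05],[0,0,-0.13,0,0,0,0.05],[0,0,-0.17,0,0,0,0.05],[0,0,-0.2,0,0,0,0.05]]

```text
time: 15.05
position: [447.8, 278.4, 243.4]
tcp_rot: [179.9, 25.3, 166.8]
force: [0.3, 1.0, -0.3]
width: 50.4
gripper_force: 0.0
```

Run:
```python
from asc import *
from scipy.optimize import least_squares
show();grab(8)
blobs("scene",8,185,310,40,50);
for tr in(0,.04):print("nose/tab pred",proj("scene",[nest((-23-1000*tr,0,5)),nest((-88-1000*tr,0,20))]).round(1)+p[5:7])
# pack in top
f=cv2.imread("pics/t8.png").astype(np.float32);x,y,w,h=362,252,44,36
c=f[y:y+h,x:x+w];bg=np.median(c.reshape(-1,3),0);d=np.abs(c-bg).max(2)
hsv=cv2.cvtColor(c.astype(np.uint8),cv2.COLOR_BGR2HSV)
print("bg",bg)
for r in range(h):print(y+r,"".join("%x"%min(15,int(d[r,k]//6)) for k in range(w)))
q=[(368.75,272.5),(374.5,280),(398.25,265.75),(392.5,259.25)]
P=[ray("top",u,z) for u,z in zip(q,(11,5,5,11))];print(np.round(P,0),[np.linalg.norm((P[i]-P[(i+1)%4])[:2]).round(1) for i in range(4)],"centre",np.mean(P,0))
```

```text
t 15.05 nest xyz [-128.8    0.5  190.6] F nest [-0.1  1.1 -0.3] w 50.4 g 0.0 rotErr [ 0.1   0.27 -0.03] j [ 34.  -6. 106. -20.  64. -36.]
scene [([10, 14, 8, 6, 31], [198.3, 326.5]), ([31, 34, 9, 15, 81], [220.5, 351.1]), ([0, 37, 11, 13, 76], [188.3, 354.8]), ([14, 41, 4, 3, 9], [200.4, 351.9])]
nose/tab pred [[183.08845578 310.97011544]
 [207.68845578 332.97011544]]
nose/tab pred [[197.18845578 326.67011544]
 [222.38845578 349.27011544]]
bg [191. 187. 191.]
252 00000000000000000000000000000000000029ffffff
253 0000000000000000000000000000000000003bffffff
254 0000000000000000000000000000000000004dffffff
255 0000000000000000000000000000000000003effffff
256 0000000000000000000000000000000000003affffff
257 00000000000000000000000000000000000017ffffff
258 00000000000000000000000000000111000004ffffff
259 000000000000000000000000000124542000029fffff
260 000000000000000000000000112456674000004effff
261 0000000000000000000000024445666641000017efff
262 000000000000000000000013566665665310000148ff
263 00000000000000000001212345676666663000000247
264 00000000000000000001332334666666653100000001
[... 636 characters left out ...]
0
278 ffe7100004899acb7310000000000000000000000000
279 fffb5100014acca52000000000000000000000000000
280 fffc82000027a8310000000000000000000000000000
281 fffdb720001232000000000000000000000000000000
282 ffeeda40000000000000000000000000000000000000
283 ffeec920000000000000000000000000000000000000
284 ffeed810000000000000000000000000000000000000
285 feeca610000000000000000000000000000000000000
286 eed94200000000000000000000000000000000000000
287 aaa61000000000000000000000000000000000000000
[[ 433. -176.   11.]
 [ 412. -189.    5.]
 [ 444. -259.    5.]
 [ 462. -246.   11.]] [np.float64(24.5), np.float64(77.2), np.float64(22.7), np.float64(75.7)] centre [ 438.02978951 -217.43163351    8.        ]
```

Run:
```python
from asc import *
A=ray("top",(367.0,271.6),11);D=ray("top",(392.4,258.1),11);u=(D-A)/np.linalg.norm(D-A);n=np.array([u[1],-u[0],0])
if n[0]>0:n=-n
c=(A+D)/2+13*n;print(A,D,np.linalg.norm(D-A),"c",c,"long dir deg",np.degrees(np.arctan2(u[1],u[0])))
# scene: silhouette listing of the pack
for tag in("8",):
    f=cv2.imread("pics/s8.png").astype(int)[232:275,355:388]
    d=np.abs(f-np.median(f.reshape(-1,3),0)).max(2)
    for r in range(43):print(232+r,"".join("%x"%min(15,d[r,k]//6) for k in range(33)))
a=np.arctan2(u[1],u[0])
q=[c+s*38*u+t*13*n+[0,0,z-c[2]] for s in(1,-1) for t in(1,-1) for z in(11,)]
print("pred scene corners",proj("scene",q).round(1))
np.save("pics/pack.npy",np.r_[c,np.degrees(a)])
```

```text
[ 436.5827479  -171.70089538   11.        ] [ 465.61015985 -246.25960257   11.        ] 80.00994601458898 c [ 438.98217007 -213.69661705   11.        ] long dir deg -68.7278974712215Traceback (most recent call last):
  File "<stdin>", line 9, in <module>
  File "<stdin>", line 9, in <genexpr>
TypeError: %x format: an integer is required, not numpy.float64
```

Run:
```python
from asc import *
c=np.array([439,-214,11.]);a=np.radians(-68.7);u=np.array([np.cos(a),np.sin(a),0]);n=np.array([u[1],-u[0],0])
f=cv2.imread("pics/s8.png").astype(int)[232:275,355:388]
d=np.abs(f-np.median(f.reshape(-1,3),0)).max(2).astype(int)
for r in range(43):print(232+r,"".join("%x"%min(15,d[r,k]//6) for k in range(33)))
print("pred scene",proj("scene",[c+s*38*u+t*13*n for s,t in((1,1),(1,-1),(-1,1),(-1,-1))]).round(1))
Rt=np.column_stack([-u,-np.cross([0,0,-1],-u)*-1,[0,0,-1]]);Rt[:,1]=np.cross(Rt[:,2],Rt[:,0]);print(np.linalg.det(Rt))
go([439,-214,150],Rt)
```

```text
232 000005ffffffffffffffffffe82000000
233 000002cfffffffffffffffffd40000000
234 0000015ffffffffffffffffb620000000
235 0000003cffffffffffffffc2100000000
236 000000028dffffffffffff61000000000
237 0000000012cffffffffc6520000000000
238 000000000126778887621000000000000
239 000000000000101100000000000000000
240 000000001232222224310000000000000
241 000000003645454545541000000000000
242 000000003544444444430000000000000
243 000000001444444444541000000000000
244 000000002544445444452000000000000
245 000000004633332333332000000000000
246 000000001322221222232000000000000
247 000000001222222222232000000000000
248 000000000222222222232000000000000
249 000000001322222222232000000000000
250 000000003512223211232000000000000
251 000000003622234321145100000000000
252 000000002753222356459500000000000
253 000000003a61100168445200000000000
254 000000004d71010168442000000000000
255 000000003cc7433498544100000000000
256 000000006ccdcabcc7356200000000000
257 00000018ffcdeedcc9463000000000000
258 0000015ffffedddeffa73100000000000
259 0000009ffffffffffffc4000000000000
260 000005ffffffffffffff4100000000000
261 000006ffffffffffffff6100000000000
262 000016ffffffffffffff6100000000000
263 000008ffffffffffffff6100000000000
264 00002bffffffffffffff4000000000000
265 00001bfffffffffffffa0000000000000
266 00012cfffffffffffff71000000000000
267 00015ffffffffffffff61000000000000
268 00006ffffffffffffff90000000000000
269 00018ffffffffffffffe7100000000000
270 00018ffffffffffffffd8200000000000
271 00019ffffffffffffffc7100000000000
272 0002bffffffffffffffcb500000000000
273 0003cfffffffffffffeb8200000000000
274 00027cfffffffffffffb4100000000000
pred scene [[375.8 240.3]
 [364.9 239.7]
 [374.9 260.1]
 [363.5 259.4]]
0.9999999999999999
shift [-0.0511 -0.4844  0.1277] rot [0.2231 0.407  0.9527] rows>= 10.1
```

```bash
cat >> mv.py <<'E'
PC=np.array([439.7,-212.5,0]);_a=np.radians(-68.7);PU=np.array([np.cos(_a),np.sin(_a),0])
RP=np.column_stack([-PU,np.cross([0,0,-1],-PU),[0,0,-1]])
E
python3 -c "
from mv import *
go(PC+[0,0,190],RP)"
```

```text
shift [-0.0687 -0.4825  0.0918] rot [0.2231 0.407  0.9527] rows>= 10.0
```

step_arm:
  series:
    - [[-0.007,-0.048,0.009,0.022,0.041,0.095,0.05],[-0.014,-0.096,0.018,0.045,0.081,0.19,0.05],[-0.021,-0.145,0.027,0.067,0.122,0.286,0.05],[-0.027,-0.193,0.037,0.089,0.163,0.381,0.05],[-0.034,-0.241,0.046,0.112,0.203,0.476,0.05],[-0.041,-0.289,0.055,0.134,0.244,0.572,0.05],[-0.048,-0.338,0.064,0.156,0.285,0.667,0.05],[-0.055,-0.386,0.073,0.178,0.326,0.762,0.05],[-0.062,-0.434,0.083,0.201,0.366,0.857,0.05],[-0.0687,-0.4825,0.0918,0.2231,0.407,0.9527,0.05]]

```text
time: 16.15
position: [435.8, -217.3, 185.8]
tcp_rot: [-179.3, 0.0, 110.9]
force: [0.9, -0.1, 0.3]
width: 50.3
gripper_force: 0.0
```

step_arm:
  series:
    - [[0,0,0.01,0,0,0,0.05],[0,0,0.025,0,0,0,0.05],[0,0,0.045,0,0,0,0.05],[0,0,0.065,0,0,0,0.05],[0,0,0.085,0,0,0,0.05],[0,0,0.105,0,0,0,0.05],[0,0,0.12,0,0,0,0.05],[0,0,0.13,0,0,0,0.05],[0,0,0.13,0,0,0,0.05],[0,0,0.13,0,0,0,0.05]]

```text
time: 17.15
position: [435.5, -216.1, 56.9]
tcp_rot: [-179.4, 0.2, 111.2]
force: [0.9, 0.4, 0.3]
width: 49.9
gripper_force: 0.0
```

Run:
```python
from asc import *
s,x,R=st();print(x,s["width"],s["force"]);go(PC+[0,0,60],RP)
grab(9)
pr=lambda z:proj("scene",[x+[0,0,z]]).round(1)
print("scene TCP",pr(0),"+35",pr(35),"pack",proj("scene",[PC+[0,0,11]]).round(1))
a=cv2.imread("pics/s8.png").astype(int).sum(2)//3;b=cv2.imread("pics/s9.png").astype(int).sum(2)//3
for y in range(195,270):print(y,"".join('#' if b[y,k]<60 and a[y,k]>=60 else 'o' if b[y,k]<60 else '+' if b[y,k]-a[y,k]<-15 else 'u' if b[y,k]-a[y,k]>15 else '.' for k in range(335,410)))
```

```text
[ 435.46445486 -216.05917378   56.91031753] 49.93314165794106 [0.85873702 0.40665411 0.33550797]
shift [ 0.0018  0.0052 -0.0032] rot [-0.0108  0.0026 -0.0019] rows>= 0.2
scene TCP [[372.5 233.8]] +35 [[373.2 221.4]] pack [[369.3 249.9]]
195 uuuuuuuuuuuooooooouuuuuuuooooooooooooooooooooooooooooouuuuuuuuoooooouuuuuuu
196 uuuuuuuuuuuuoooooouuuuuuoooooooooooooouooooooooooooooouuuuuuuoooooo#.uu....
197 uuuuuuuuuuuuoooooouuuuuuooooooouuuuuuuuuuuu..ooooooooouuuuuuooo####++......
198 uuuuuuuuuuuuoooooo.uuuuoooooooouuuuuuuuuuuuuuuuoooooooouuuuu#######+.......
199 uuuuuuuuuuuuooooooooou.ooooooouuuuuuuuuuuuuuuuuoooooooouuuu.#######+.......
200 uuuuuuuuuuuuuooooooooooooooooouuuuuuuuuuuuuuuuuuooo####+.+++######++.......
201 uuuuuuuuuuuuuoooooooooooooooouuuuuoooouuuuuuuuuu##################+........
202 uuuuuuuuuuuuuooooooooooooooo.uuuoooooooouuuuuuuu+#################+........
203 uuuuuuuuuuuuuooooooooooooooouuuuooooooooouuuuuu.+################++........
204 uuuuuuuuuuuuuuooooooooooooouuuuoooooooooo.......++###############+.........
205 uuuuuuuuuuuuuuooooooooooooouuuuoooooooooo........+#########
[... 4436 characters left out ...]
...........o#..........##...................................
262 ..........................o#..........#....................................
263 ..........................o##........#o....................................
264 ..........................oo#.....#..#o....................................
265 ..........................oo#.......##o....................................
266 ..........................ooo###....#oo....................................
267 ..........................oooo###oooooo....................................
268 ..........................#ooo#o#o#oooo....................................
269 ..........................ooo##ooo##oo.....................................
```

The difference image now shows it clearly. The finger ends, at scene (359,222) and (388,221), lie about 34 mm behind the reported TCP along tool z, and the lateral position matches. I'll apply that offset: descend until the tips are about 6 mm above the bench, then close.

step_arm:
  series:
    - [[0.001,0.003,0.005,-0.006,0.0026,-0.002,0.045],[0.0018,0.0052,0.015,-0.0108,0.0026,-0.002,0.045],[0.0018,0.0052,0.03,-0.0108,0.0026,-0.002,0.045],[0.0018,0.0052,0.045,-0.0108,0.0026,-0.002,0.045],[0.0018,0.0052,0.055,-0.0108,0.0026,-0.002,0.045],[0.0018,0.0052,0.065,-0.0108,0.0026,-0.002,0.045],[0.0018,0.0052,0.072,-0.0108,0.0026,-0.002,0.045],[0.0018,0.0052,0.077,-0.0108,0.0026,-0.002,0.045],[0.0018,0.0052,0.08,-0.0108,0.0026,-0.002,0.045],[0.0018,0.0052,0.08,-0.0108,0.0026,-0.002,0.045]]

```text
time: 18.25
position: [438.8, -213.2, -23.4]
tcp_rot: [-180.0, -0.0, 111.3]
force: [0.1, -0.6, -0.5]
width: 44.6
gripper_force: 0.0
```

Run:
```python
from asc import *
s,x,R=st();print(x,s["width"],s["force"]);go(PC+[0,0,-28],RP)
grab(10)
a=cv2.imread("pics/s8.png").astype(int).sum(2)//3;b=cv2.imread("pics/s10.png").astype(int).sum(2)//3
for y in range(228,262):print(y,"".join('#' if b[y,k]<60 and a[y,k]>=60 else 'o' if b[y,k]<60 else '+' if b[y,k]-a[y,k]<-15 else 'u' if b[y,k]-a[y,k]>15 else '.' for k in range(340,400)))
```

```text
[ 438.80195995 -213.19814632  -23.36847429] 44.64468131501755 [ 0.1198519  -0.61801293 -0.51727332]
shift [0.0003 0.0011 0.0046] rot [-0.0002 -0.0001 -0.0003] rows>= 0.1
228 ....++######+++++####oooooooooooooooooo######++++++#######++
229 .....+#########+#####oooooooooooooooooo#######++++########++
230 .....+###############oooooooooooooooooo#######+++########+++
231 .....++##############ooooooooooooooooo###################+++
232 ......+###############oooooooooooooooo##################++++
233 ......+###############oooooooooooooooo.+################++++
234 ......++############++oooooooooooooooo++###############+++++
235 .......++++++#######++.oooooooooooooo++++##############+++++
236 ........++++++######++...oooooooooo..++++#############++++++
237 ..............+#####++.......ooo..+++++++#############++++++
238 ..............+###++++...++++++++++++++++######+++++++++++++
239 ..............+###++++..+++++++++++++++++++###++++++++++++++
240 .........++++.+##+++++..+++++++++++++++++++###+++++++++++++.
241 ........+++++++##++++++++++++++++++++++++++###++++++++++++..
242 ........+++++++#
[... 579 characters left out ...]
++++++++++++++...........+++++++++++++++++++++++++
252 ...............+++++++++............++++++++++++++++++++++++
253 ...............++++++++.................++++++++++++++++++++
254 .................+++++..................+++++++....+++++++++
255 .......................................++++++++.....++++++++
256 ........................................++++..........++++++
257 ........................................................++++
258 .......................o..................................++
259 ......................o........#o...........................
260 ...............................##...........................
261 .....................o#..........#..........................
```

The fingers straddle the pack (columns 355–361 and 382–387 around 363–375), about 8 mm above the bench. Lower 6 mm and close.

step_arm:
  series:
    - [[0,0.001,0.002,0,0,0,0.045],[0,0.001,0.004,0,0,0,0.045],[0,0.001,0.006,0,0,0,0.04],[0,0.001,0.006,0,0,0,0.035],[0,0.001,0.006,0,0,0,0.03],[0,0.001,0.006,0,0,0,0.025],[0,0.001,0.006,0,0,0,0.02],[0,0.001,0.006,0,0,0,0.018],[0,0.001,0.006,0,0,0,0.018],[0,0.001,0.006,0,0,0,0.018]]

```text
time: 19.35
position: [440.0, -213.0, -28.8]
tcp_rot: [180.0, 0.0, 111.3]
force: [-0.4, 1.2, 4.5]
width: 24.0
gripper_force: 59.3
```

Run:
```python
from asc import *
s,x,R=st();print(x,s["width"],s["force"],s["gripper_force"])
```

```text
[ 440.01772888 -213.00236188  -28.84018895] 24.007370431682652 [-0.39910261  1.24377315  4.51732112] 59.307425022125244
```

step_arm:
  series:
    - [[0,0,-0.003,0,0,0,0.018],[0,0,-0.01,0,0,0,0.018],[0,0,-0.025,0,0,0,0.018],[0,0,-0.045,0,0,0,0.018],[0,0,-0.07,0,0,0,0.018],[0,0,-0.1,0,0,0,0.018],[0,0,-0.13,0,0,0,0.018],[0,0,-0.16,0,0,0,0.018],[0,0,-0.185,0,0,0,0.018],[0,0,-0.2,0,0,0,0.018]]

```text
time: 20.35
position: [440.7, -213.5, 173.6]
tcp_rot: [179.9, 0.2, 111.3]
force: [0.2, -0.0, -1.9]
width: 23.8
gripper_force: 58.9
```

Run:
```python
from asc import *
s,x,R=st();print(x,s["width"],s["force"],s["gripper_force"])
go(nest((0,-.8,90)),RT)
```

```text
[ 440.69009722 -213.47204155  173.59222109] 23.82031089011166 [ 0.16675343 -0.03695938 -1.87447588] 58.901068568229675
shift [ 0.3645  0.3159 -0.0336] rot [-0.2111 -0.3972 -0.9535] rows>= 9.7
```

step_arm:
  series:
    - [[0.025,0.022,-0.012,-0.015,-0.028,-0.067,0.018],[0.06,0.052,-0.02,-0.035,-0.066,-0.159,0.018],[0.097,0.084,-0.028,-0.056,-0.106,-0.254,0.018],[0.134,0.116,-0.034,-0.078,-0.146,-0.35,0.018],[0.171,0.148,-0.034,-0.099,-0.186,-0.447,0.018],[0.208,0.18,-0.034,-0.12,-0.227,-0.544,0.018],[0.245,0.212,-0.034,-0.142,-0.267,-0.641,0.018],[0.282,0.244,-0.034,-0.163,-0.307,-0.738,0.018],[0.319,0.276,-0.034,-0.185,-0.348,-0.834,0.018],[0.354,0.306,-0.034,-0.205,-0.386,-0.926,0.018]]

```text
time: 21.35
position: [596.2, 230.5, 204.8]
tcp_rot: [179.6, 24.2, 165.4]
force: [-0.4, -0.8, 0.3]
width: 23.7
gripper_force: 59.0
```

step_arm:
  series:
    - [[0.007,-0.006,0,0,0,0,0.018],[0.007,-0.006,0,0,0,0,0.018],[0.007,-0.006,0,0,0,0,0.018],[0,0,0,0,0,0,0.018],[0,0,0,0,0,0,0.018],[0,0,0,0,0,0,0.018],[0,0,0,0,0,0,0.018],[0,0,0,0,0,0,0.018],[0,0,0,0,0,0,0.018],[0,0,0,0,0,0,0.018]]

```text
time: 22.35
position: [596.3, 228.0, 204.7]
tcp_rot: [179.5, 24.1, 165.1]
force: [0.3, -0.8, -1.7]
width: 23.8
gripper_force: 59.1
```

Run:
```python
from asc import *
show();go(nest((0,-.8,20)),RT)
grab(11);asc("top",11,180,230,170,230);asc("scene",11,150,230,240,330)
```

```text
t 22.35 nest xyz [ -3.7 -14.7  89.6] F nest [-0.3 -0.7 -1.8] w 23.8 g 59.11286652088165 rotErr [-0.28 -0.86 -1.61] j [ 20.   7.  97. -16.  57. -48.]
shift [-0.0043  0.0144  0.0695] rot [-0.0049 -0.0151 -0.0281] rows>= 1.5
top cols 180 230
170                                                   
171                                                   
172                                                   
173                                                   
174                                                   
175                                                   
176                                                   
177 :                                                 
178 +:                                                
179 #=:                                               
180 @#=.                                              
181 @@#=.                                             
182 @@%*-            ...   .                          
183 @@@%+:          ..:............ ..                
184 @@@@#+:         .:--:. . ..... ...::.  ...        
185 @@@@@#=.       ..:==:..        .
[... 9407 characters left out ...]
::-:           ..:==
322 **+***++*++*++++=::::::::.:==-:::::.::::.:.::.:-+**+++=:::::-++=:          :====
323 +****++**+*+*++**=:::::::.-=+=:... .:-:.:.:..:=+***+==-:::::=**+-.      ..:=====
324 +***++*+++++*+++*+-::::::.:-++=:...-+=::.:.:-=+**##*+==-::::-+=-==.     :=======
325 +**+*++*+*+*++++*+=-::::::::-++=::=**+=-:.:=++*#####+=-::::::::.-+-     :=======
326 +******+*+++++++*++=-::::::::-++=+**+++=-:=++*######*=:::::::::::==:  .:========
327 ******+++++++++++**+=:::::::.:=+***+++++++*+*#######*-::::::::::.-++:.-=========
328 *+*+**+*+++*++*+++**+=::::::..:=+++=+++++*+++######+-:-:.:::::::::-==:.-========
329 **+++***+++*++*+++*#*+=::::::.:----==-=+*+==++*##*+-:::-:::::.::::.:==::========
```

```bash
python3 -c "
from mv import *
go(nest((0,-.8,-5)),RT)"
```

```text
shift [-0.0047  0.0144  0.0946] rot [-0.0048 -0.015  -0.028 ] rows>= 2.0
```

step_arm:
  series:
    - [[-0.002,0.007,0.01,-0.0025,-0.008,-0.014,0.018],[-0.0043,0.0144,0.025,-0.005,-0.015,-0.028,0.018],[-0.0043,0.0144,0.04,-0.005,-0.015,-0.028,0.018],[-0.0043,0.0144,0.055,-0.005,-0.015,-0.028,0.018],[-0.0043,0.0144,0.07,-0.005,-0.015,-0.028,0.018],[-0.0043,0.0144,0.08,-0.005,-0.015,-0.028,0.018],[-0.0043,0.0144,0.088,-0.005,-0.015,-0.028,0.018],[-0.0043,0.0144,0.092,-0.005,-0.015,-0.028,0.018],[-0.0043,0.0144,0.092,-0.005,-0.015,-0.028,0.018],[-0.0043,0.0144,0.092,-0.005,-0.015,-0.028,0.018]]

```text
time: 23.45
position: [640.8, 232.1, 123.3]
tcp_rot: [180.0, 25.1, 166.8]
force: [0.3, 0.4, -0.4]
width: 23.5
gripper_force: 59.1
```

Run:
```python
from asc import *
show();go(nest((0,-.8,-5)),RT);grab(12)
for n,(X0,X1,Y0,Y1) in(("top",(190,225,172,222)),("scene",(152,215,262,325))):
    f=cv2.imread(f"pics/{n[0]}12.png").astype(int);d=f[:,:,1]-f[:,:,2];v=f.sum(2)//3
    print(n,X0,"digits: g-r teal; # dark")
    for y in range(Y0,Y1):print(y,"".join('#' if v[y,x]<60 else "%x"%max(0,min(15,d[y,x]//2)) for x in range(X0,X1)))
```

```text
t 23.45 nest xyz [ 0.3 -0.6 -2. ] F nest [-0.   0.4 -0.5] w 23.5 g 59.10640239715576 rotErr [ 0.04  0.06 -0.02] j [ 19.  17.  96. -18.  47. -48.]
shift [ 0.0003 -0.0002  0.003 ] rot [ 0.0006  0.001  -0.0003] rows>= 0.1
top 190 digits: g-r teal; # dark
172 00000000000000000000000000000000000
173 00000000000000000000000000000000000
174 00000000000000000000000000000000000
175 00000000000000000000000000000000000
176 00000000000000000000000000000000000
177 00000000000000000000000000000000000
178 00000000000000000000000000000000000
179 00000000000000000000000000000000000
180 00000000000000000000000000000000000
181 00000000000000000000000000000000000
182 00000000000000000000000000000000000
183 00000000000000000000000000000000000
184 00000000000000000000000000000000000
185 00000000000000000000000000000000000
186 #0000000000000000000000000000000000
187 ##000000211101000000000000000000000
188 ###00001455445433200000000000000000
189 ####0002567676764410000000000000000
190 #######2566666766400000000000000000
191 ########356777666410000000000000000
192 #########46677776410000000000000000
193 ####
[... 4770 characters left out ...]
00101110000021221221
315 111111100011000111111211110000000000000001111111101111111121221
316 100101111111001111111111111100000000000000100111010111101122111
317 110111010111110101111111020000000000000000011111100000110111222
318 110010112111111111011211111100000000000000010100011010111111212
319 111110000101101111111111011010100000011000000101111001111111221
320 011111111111110111111121111111010001000011111100110100110111122
321 001111111011111110110121110001110101100011001111100100101011111
322 10111111110011101111111111001110001110111020010000111011111##11
323 01110111111111011112111121111111110111011122100000011100001##10
324 2111101111000011111111111110000100000000001100###00100110011111
```

Run:
```python
from asc import *
s,x,R=st();t=RN.T@(x-N);h=t[2]+28.8;print("bottom z",h)
off={"top":p[3:5],"scene":p[5:7]}
for c in((0,0),(1,0),(0,1)):
    for n,q in(("top",[(38,13,11),(38,-13,11),(38,13,0),(38,-13,0)]),("scene",[(-38,13,11),(-38,-13,11),(-38,13,0),(-38,-13,0),(-19,13,11),(-19,13,0),(-19,-13,11)])):
        print(c,n,(proj(n,[nest(np.array(v)+[c[0],c[1],h]) for v in q])+off[n]).round(1).tolist())
```

```text
bottom z 27.12112377996655
(0, 0) top [[197.9, 187.9], [208.1, 188.8], [199.0, 188.0], [209.1, 188.9]]
(0, 0) scene [[185.5, 312.0], [196.8, 304.3], [184.6, 314.9], [195.8, 307.3], [178.6, 304.4], [177.8, 307.3], [190.0, 296.8]]
(1, 0) top [[198.0, 187.5], [208.1, 188.4], [199.0, 187.6], [209.1, 188.5]]
(1, 0) scene [[185.2, 311.6], [196.4, 303.9], [184.2, 314.5], [195.4, 306.9], [178.3, 304.0], [177.4, 306.9], [189.6, 296.4]]
(0, 1) top [[197.5, 187.8], [207.7, 188.8], [198.6, 188.0], [208.7, 188.9]]
(0, 1) scene [[185.1, 312.3], [196.4, 304.6], [184.2, 315.2], [195.4, 307.6], [178.2, 304.7], [177.3, 307.6], [189.5, 297.1]]
```

Top and scene views agree to about 1.5 mm that the held pack (teal end at top (202,188), lower corner at scene (185,313)) is centred over the pocket. y also matches the tab touch. Descend towards the floor.

step_arm:
  series:
    - [[0,-0.0003,0.003,0,0,0,0.018],[0,-0.0003,0.006,0,0,0,0.018],[0,-0.0003,0.009,0,0,0,0.018],[0,-0.0003,0.012,0,0,0,0.018],[0,-0.0003,0.014,0,0,0,0.018],[0,-0.0003,0.016,0,0,0,0.018],[0,-0.0003,0.018,0,0,0,0.018],[0,-0.0003,0.019,0,0,0,0.018],[0,-0.0003,0.02,0,0,0,0.018],[0,-0.0003,0.02,0,0,0,0.018]]

```text
time: 24.55
position: [648.6, 229.8, 104.5]
tcp_rot: [180.0, 25.0, 166.8]
force: [0.4, 0.2, -0.1]
width: 24.1
gripper_force: 59.1
```

```bash
python3 -c "
from mv import *
show()"
```

```text
t 24.55 nest xyz [ -0.3  -1.1 -22.5] F nest [ 0.3  0.3 -0.3] w 24.1 g 59.105899930000305 rotErr [ 0.   -0.   -0.01] j [ 19.  19.  96. -18.  46. -47.]
```

step_arm:
  series:
    - [[0,0,0.0005,0,0,0,0.018],[0,0,0.001,0,0,0,0.018],[0,0,0.0015,0,0,0,0.018],[0,0,0.002,0,0,0,0.018],[0,0,0.0025,0,0,0,0.018],[0,0,0.003,0,0,0,0.018],[0,0,0.0035,0,0,0,0.018],[0,0,0.004,0,0,0,0.018],[0,0,0.0045,0,0,0,0.018],[0,0,0.0045,0,0,0,0.018]]

```text
time: 25.55
position: [650.4, 229.3, 100.4]
tcp_rot: [180.0, 25.0, 166.8]
force: [-0.7, 0.4, 0.0]
width: 23.8
gripper_force: 59.1
```

```bash
python3 -c "
from mv import *
show()"
```

```text
t 25.55 nest xyz [ -0.3  -1.1 -27. ] F nest [-0.7  0.3  0.3] w 23.8 g 59.10557985305786 rotErr [ 0.   -0.   -0.01] j [ 19.  19.  96. -18.  45. -47.]
```

step_arm:
  series:
    - [[0,0,0.0005,0,0,0,0.018],[0,0,0.001,0,0,0,0.018],[0,0,0.0015,0,0,0,0.018],[0,0,0.002,0,0,0,0.018],[0,0,0.0025,0,0,0,0.018],[0,0,0.0025,0,0,0,0.018],[0,0,0.0025,0,0,0,0.018],[0,0,0.0025,0,0,0,0.018],[0,0,0.0025,0,0,0,0.018],[0,0,0.0025,0,0,0,0.018]]

```text
time: 26.55
position: [651.5, 229.1, 98.3]
tcp_rot: [180.0, 25.0, 166.8]
force: [-0.3, -0.0, -1.1]
width: 23.9
gripper_force: 59.2
```

```bash
python3 -c "
from mv import *
show()"
```

```text
t 26.55 nest xyz [ -0.2  -1.1 -29.4] F nest [-0.7 -0.1 -0.9] w 23.9 g 59.15030658245087 rotErr [ 0.01  0.01 -0.01] j [ 19.  20.  95. -18.  45. -47.]
```

Not on the floor yet; go on in small steps.

step_arm:
  series:
    - [[0,0,0.0005,0,0,0,0.018],[0,0,0.001,0,0,0,0.018],[0,0,0.0015,0,0,0,0.018],[0,0,0.002,0,0,0,0.018],[0,0,0.0025,0,0,0,0.018],[0,0,0.0025,0,0,0,0.018],[0,0,0.0025,0,0,0,0.018],[0,0,0.0025,0,0,0,0.018],[0,0,0.0025,0,0,0,0.018],[0,0,0.0025,0,0,0,0.018]]

```text
time: 27.55
position: [651.6, 229.1, 98.2]
tcp_rot: [-180.0, 25.0, 166.8]
force: [-13.2, -0.0, 14.5]
width: 23.7
gripper_force: 61.2
```

```bash
python3 -c "
from mv import *
show()"
```

```text
t 27.55 nest xyz [ -0.1  -1.1 -29.5] F nest [-5.5 -3.  18.5] w 23.7 g 61.21534824371338 rotErr [-0.04 -0.02 -0.01] j [ 19.  20.  95. -18.  45. -47.]
```

Floor contact (18 N) at exactly the expected height, so the pack is seated and not resting on a cheek. Ease off, release gently and retreat.

step_arm:
  series:
    - [[0,0,-0.001,0,0,0,0.018],[0,0,-0.002,0,0,0,0.018],[0,0,-0.002,0,0,0,0.022],[0,0,-0.002,0,0,0,0.026],[0,0,-0.002,0,0,0,0.03],[0,0,-0.002,0,0,0,0.036],[0,0,-0.002,0,0,0,0.042],[0,0,-0.002,0,0,0,0.045],[0,0,-0.002,0,0,0,0.045],[0,0,-0.002,0,0,0,0.045]]

```text
time: 28.55
position: [651.7, 229.0, 97.7]
tcp_rot: [180.0, 25.0, 166.8]
force: [0.4, 0.3, 0.3]
width: 45.5
gripper_force: 0.0
```

step_arm:
  series:
    - [[0,0,-0.003,0,0,0,0.045],[0,0,-0.008,0,0,0,0.045],[0,0,-0.015,0,0,0,0.045],[0,0,-0.025,0,0,0,0.045],[0,0,-0.04,0,0,0,0.045],[0,0,-0.06,0,0,0,0.045],[0.03,0,-0.08,0,0,0,0.03],[0.07,0,-0.09,0,0,0,0.015],[0.11,0,-0.09,0,0,0,0],[0.14,0,-0.09,0,0,0,0]]

```text
time: 29.55
position: [489.0, 267.1, 120.9]
tcp_rot: [179.9, 25.0, 166.8]
force: [-0.5, 0.9, 0.5]
width: 0.3
gripper_force: 0.0
```

Run:
```python
from asc import *
show();grab(13)
off={"top":p[3:5],"scene":p[5:7]}
for n,(X0,X1,Y0,Y1) in(("top",(190,222,180,235)),("scene",(152,215,262,345))):
    f=cv2.imread(f"pics/{n[0]}13.png").astype(int);d=f[:,:,1]-f[:,:,2];v=f.sum(2)//3
    q=(proj(n,[nest(k) for k in((38,13,11),(38,-13,11),(-38,13,11),(-38,-13,11),(-38,13,0),(-38,-13,0))])+off[n]).round(1);print(q.tolist())
    print(n,X0)
    for y in range(Y0,Y1):print(y,"".join('#' if v[y,x]<60 else "%x"%max(0,min(15,d[y,x]//2)) for x in range(X0,X1)))
```

```text
t 29.55 nest xyz [-141.9   -1.1   61.7] F nest [-0.4  0.7  0.8] w 0.3 g 0.0 rotErr [ 0.08  0.04 -0.01] j [ 30.   5. 111. -23.  48. -34.]
[[200.5, 188.1], [210.5, 189.1], [198.2, 217.5], [208.1, 218.4], [199.2, 217.4], [209.1, 218.3]]
top 190
180 00000000000000000000000000000000
181 00000000000000000000000000000000
182 00000000000000000000000000000000
183 00000000000000000000000000000000
184 00000000000000000000000000000000
185 00000000000000000000000000000000
186 00000000000000000000000000000000
187 00000000000000000000000000000000
188 00000000001233232011000000000000
189 00000000002465556553110000000000
190 00000000003666676665400000000000
191 00000000003666676666300000000000
192 00000000004677666576400000000000
193 00000000004677677665310000000000
194 00000000005677766666310000000000
195 00000000003567776667210000000000
196 00000000001454444555100000000000
197 00000000000000000001000010000000
198 00000000000000000000000000000000
199 00000000000000000000000000000000
200 00000000000000000000000000000000
201 00000000000000000000000000000000
202 00000000000000000000000000000000
203 000
[... 6227 characters left out ...]
00000000000000000010
335 111111110111211111#####1011121211111011211010000000000000000012
336 010110011011101011######110121112200111221111000000000000000011
337 1111011010111111111######11012111121111122210000000000000000000
338 1101011011111111111#######1111011111111111221100000000000000000
339 1112001000111011111#######1101110111111111111110000000000000000
340 0111111111000011201#####22#21101111#111111111211000000000000000
341 01012101102010111112###3343222011111#01111211021000000000000000
342 11111112111111212101#122443322101111011111111111210000000000000
343 01101101110111100111#23444442#101121011111121110111000000000000
344 111111111111100000123443434422310111111101111111111100000000001
```

The pack lies flat in the pocket: its top-view outline, rows 188–218, matches the prediction. Now position the closed fingers below the tab.

step_arm:
  series:
    - [[0.008,0.0005,0,0,0,0,0],[0.016,0.0005,0,0,0,0,0],[0.016,0.0005,0.01,0,0,0,0],[0.016,0.0005,0.025,0,0,0,0],[0.016,0.0005,0.04,0,0,0,0],[0.016,0.0005,0.052,0,0,0,0],[0.016,0.0005,0.062,0,0,0,0],[0.016,0.0005,0.069,0,0,0,0],[0.016,0.0005,0.073,0,0,0,0],[0.016,0.0005,0.073,0,0,0,0]]

```text
time: 30.65
position: [507.2, 263.2, 46.8]
tcp_rot: [-180.0, 25.0, 166.8]
force: [-0.3, 1.3, -0.4]
width: -0.3
gripper_force: 0.0
```

Run:
```python
from asc import *
show();grab(14);blobs("scene",14,190,315,60,60);print(proj("scene",[nest((-128,0,34)),nest((-133,0,16))])+p[5:7])
asc("scene",14,200,260,325,375)
```

```text
t 30.65 nest xyz [-156.4   -0.8  -13.4] F nest [-0.7  1.2 -0.1] w -0.3 g 0.0 rotErr [-0.03 -0.03 -0.01] j [ 29.  13. 111. -26.  39. -30.]
scene [([19, 0, 41, 60, 1186], [234.0, 344.7]), ([5, 9, 8, 6, 32], [198.3, 326.6]), ([9, 36, 4, 3, 8], [200.2, 352.0]), ([0, 38, 6, 9, 29], [191.4, 357.3])]
[[223.95014982 345.87726923]
 [223.79756519 352.28243575]]
scene cols 200 260
325 ##+=:.....:::....           :##############**########******+
326 ##*-..............          :##############***##########****
327 ##+-.............:.         :###############***#############
328 #+-:::..............        :#################**############
329 =::::::......:.......       .*################****##########
330 ::::.:--..............      .+###################****#######
331 .::::.:-:..............     .+####################*****#####
332 ::::::.::::.....:.....:.     -#######################****##*
333 -::::::::--:...........:.    :##########################****
334 -=::::::::-::.....:.......   .*#############################
335 -==:::::::::::....:......:.  .+#############################
336 :-=-::::
[... 1822 characters left out ...]
........:=###############*****+++===-.            
365 +++=-:..........:-+**##############****+++++=-              
366 ==++=-:........:-+****#########*******+++++**-              
367 ==+*+=::......:=+******#**************+++++*+=-.            
368 ===+++=:.....-+************************++**+===:            
369 =====*+=:..:-+***************************+++==+=.           
370 =====+++-::=+****************************+=+=+*=.           
371 ======++===*****************************+==++*=.            
372 ======+*+*****************************++==++=:.           ..
373 =======******************************+===+*=.      ......:==
374 =======***************************+++===+++:   ...:=========
```

step_arm:
  series:
    - [[-0.003,0,0,0,0,0,0],[-0.006,0,0,0,0,0,0],[-0.009,0,0,0,0,0,0],[-0.012,0,0,0,0,0,0],[-0.014,0,0,0,0,0,0],[-0.016,0,0,0,0,0,0],[-0.018,0,0,0,0,0,0],[-0.02,0,0,0,0,0,0],[-0.022,0,0,0,0,0,0],[-0.024,0,0,0,0,0,0]]

```text
time: 31.75
position: [528.0, 258.3, 57.1]
tcp_rot: [-180.0, 25.0, 166.9]
force: [-1.9, -0.8, -0.8]
width: -0.1
gripper_force: 0.6
```

Run:
```python
from asc import *
show();grab(15);blobs("scene",15,190,312,25,22);blobs("top",15,195,210,15,25)
for tr in(15,25,30,40):print(tr,(proj("scene",[nest((-23-tr,0,5))])+p[5:7]).round(1),(proj("top",[nest((-23-tr,0,5))])+p[3:5]).round(1))
```

```text
t 31.75 nest xyz [-132.6   -0.8  -13.1] F nest [-1.9 -1.2  0. ] w -0.1 g 0.6180571345612407 rotErr [-0.02 -0.03  0.02] j [ 27.  14. 109. -25.  40. -33.]
scene [([3, 10, 7, 5, 9], [195.9, 324.2])]
top []
15 [[188.4 316.8]] [[203.7 217.9]]
25 [[191.9 320.7]] [[203.4 221.8]]
30 [[193.7 322.7]] [[203.2 223.7]]
40 [[197.2 326.7]] [[202.9 227.5]]
```

The jaw is about 6 mm in and not yet past centre; continue.

step_arm:
  series:
    - [[-0.0015,0,0,0,0,0,0],[-0.003,0,0,0,0,0,0],[-0.0045,0,0,0,0,0,0],[-0.006,0,0,0,0,0,0],[-0.006,0,0,0,0,0,0],[-0.006,0,0,0,0,0,0],[-0.006,0,0,0,0,0,0],[-0.006,0,0,0,0,0,0],[-0.006,0,0,0,0,0,0],[-0.006,0,0,0,0,0,0]]

```text
time: 32.85
position: [533.6, 257.2, 59.9]
tcp_rot: [180.0, 25.0, 166.8]
force: [-0.1, -0.8, -0.0]
width: -0.0
gripper_force: 0.0
```

Run:
```python
from asc import *
show();grab(16);blobs("scene",16,182,308,30,25);blobs("top",16,195,210,15,25)
asc("scene",16,175,225,300,345)
```

```text
t 32.85 nest xyz [-126.3   -0.6  -12.9] F nest [ 0.  -0.8 -0.1] w -0.0 g 0.0 rotErr [ 0.01  0.   -0.  ] j [ 27.  14. 109. -25.  40. -34.]
scene [([4, 5, 8, 7, 32], [189.6, 316.5])]
top [([7, 8, 4, 2, 8], [203.5, 218.5])]
scene cols 175 225
300    ...............:.                       .=#####
301   .:...............:.                      .*#####
302 ...................:..                     :######
303 :.............:.....::                    .+######
304 ..............:.:....:.                   :#######
305 ...............::.....:.                  :%######
306 ................:....:::.                .=#######
307 ..................::.::::.               :########
308 ......................:::..              :########
309 -......................:::..             =########
310 =-................--:...::...           .=########
311 ++-..............-+*=:...::.:.          .+########
312 +==-...........:-+**+-...:::...         .+########
313 -=++:.........:+#***+-:. :--....        .+########
314 :=*+=:.......-+%#*+=-:..:=+-..::        .+########
315 .:=++=:.....=%####+:...:-*+-::.
[... 914 characters left out ...]
......:-=-::-==:::::::::::..-*##*****###
333 =-:..............:-=-:::==::::===---..-*#******###
334 +=:...............:-=:::-==::-***-:-:-+*+++**#####
335 *+=:...............:==:::-==:-**+--==***++++*#####
336 **+=::..............:==:::-=-:=*===*#*+++++*######
337 ***+-:...............:+=:::-=-=***+++++++++*######
338 ***++-:....::.........-+=::-+#####*+++++++*#######
339 ****++-:..:-=-........:-+--+######*++++++*########
340 *****+=-:.:+*+-:.......:-=+######*++++++*#########
341 *+++**+=-::+**=:........:=#####*+++++++*##########
342 +===+**+=::-=-:..........-####*+++++++*###########
343 ====+***+=:..............:=###*++++++*############
344 =====****+=:..............-+#**+++++*####**#######
```

It snapped: the nose is at scene (189.6,316.5) / top row 218.5, which matches the 15 mm clamped reading, and the tool force is zero. Retreat and verify.

step_arm:
  series:
    - [[0.005,0,0,0,0,0,0],[0.012,0,0,0,0,0,0],[0.018,0,-0.01,0,0,0,0],[0.02,0,-0.03,0,0,0,0],[0.02,0,-0.06,0,0,0,0],[0.02,0,-0.09,0,0,0,0],[0.02,0,-0.12,0,0,0,0],[0.02,0,-0.15,0,0,0,0],[0.02,0,-0.17,0,0,0,0],[0.02,0,-0.17,0,0,0,0]]

```text
time: 33.95
position: [446.6, 279.6, 209.6]
tcp_rot: [179.6, 25.3, 166.8]
force: [0.0, 0.2, 0.6]
width: -0.2
gripper_force: 0.0
```

Run:
```python
from asc import *
show();grab(17);blobs("scene",17,182,308,30,40);blobs("top",17,195,210,15,32)
for n in("top","scene"):
    f=cv2.imread(f"pics/{n[0]}17.png").astype(int);g=f[:,:,1]-f[:,:,2]
    x,y,w,h=(192,180,25,45) if n=="top" else (152,275,55,55)
    m=np.argwhere(g[y:y+h,x:x+w]>=6);print(n,"teal",m.min(0)+[y,x],m.max(0)+[y,x],m.mean(0)+[y,x])
    f0=cv2.imread(f"pics/{n[0]}13.png").astype(int);g0=f0[:,:,1]-f0[:,:,2];m=np.argwhere(g0[y:y+h,x:x+w]>=6);print("   before",m.min(0)+[y,x],m.max(0)+[y,x],m.mean(0)+[y,x])
a=cv2.imread("pics/s0.png") if False else cv2.imread("pics/scene0.png")
b=cv2.imread("pics/s17.png")
for nm,(x,y,w,h) in dict(jar=(288,255,45,68),small=(355,254,24,26),tall=(358,198,24,40)).items():
    d=np.abs(a[y:y+h,x:x+w].astype(int)-b[y:y+h,x:x+w]).max(2);print(nm,"changed px",(d>35).sum(),"of",d.size)
```

```text
t 33.95 nest xyz [-144.4    1.3  160.7] F nest [0.2 0.2 0.5] w -0.2 g 0.0 rotErr [ 0.34  0.29 -0.04] j [ 35.  -5. 109. -21.  60. -34.]
scene [([4, 5, 8, 7, 32], [189.6, 316.5]), ([24, 28, 6, 12, 43], [209.4, 342.2]), ([1, 37, 3, 3, 4], [184.0, 346.2])]
top [([7, 8, 4, 2, 8], [203.5, 218.5]), ([0, 31, 5, 1, 5], [197.0, 241.0])]
top teal [187 199] [217 210] [202.9245283  204.38207547]
   before [188 198] [217 210] [203.64593301 204.14832536]
scene teal [281 159] [319 193] [301.11538462 176.01357466]
   before [283 159] [321 194] [302.36244541 177.00218341]
jar changed px 439 of 3060
small changed px 25 of 624
tall changed px 294 of 960
```

Run:
```python
from asc import *
for n,R in(("s",dict(jar=(288,255,45,68),small=(355,254,24,26),tall=(358,198,24,40))),("t",dict(small=(356,266,22,24),tall=(398,234,24,34)))):
    a=cv2.imread(f"pics/{n}8.png");b=cv2.imread(f"pics/{n}17.png")
    for nm,(x,y,w,h) in R.items():
        A,B=[cv2.cvtColor(i[y:y+h,x:x+w],cv2.COLOR_BGR2GRAY).astype(np.float32) for i in(a,b)]
        print(n,nm,"changed",(abs(A-B)>25).sum(),"shift",np.round(cv2.phaseCorrelate(A,B),2))
a=cv2.imread("pics/scene0.png")[255:323,288:333];b=cv2.imread("pics/s17.png")[255:323,288:333]
print("jar vs start",cv2.phaseCorrelate(*[cv2.cvtColor(i,cv2.COLOR_BGR2GRAY).astype(np.float32) for i in(a,b)]))
```

```text
Traceback (most recent call last):
ValueError: setting an array element with a sequence. The requested array has an inhomogeneous shape after 1 dimensions. The detected shape was (2,) + inhomogeneous part.
```

Run:
```python
from asc import *
for n,R in(("s",dict(jar=(288,255,45,68),small=(355,254,24,26),tall=(358,198,24,40))),("t",dict(small=(356,266,22,24),tall=(398,234,24,34)))):
    a=cv2.imread(f"pics/{n}8.png");b=cv2.imread(f"pics/{n}17.png")
    for nm,(x,y,w,h) in R.items():
        A,B=[cv2.cvtColor(i[y:y+h,x:x+w],cv2.COLOR_BGR2GRAY).astype(np.float32) for i in(a,b)]
        print(n,nm,"changed",(abs(A-B)>25).sum(),"shift",cv2.phaseCorrelate(A,B))
```

```text
s jar changed 386 shift ((0.490839948857964, -0.0044770508203200166), 0.597618943673593)
s small changed 13 shift ((-0.06698302290962843, 0.386399213429792), 0.9454358632181897)
s tall changed 186 shift ((0.15308176822163944, 0.42610630790241544), 0.5322248280048371)
t small changed 82 shift ((0.15925201435777758, -0.1426283255841021), 0.85207825485203)
t tall changed 0 shift ((-0.16019640730609552, 0.09938413250512923), 0.9289395985779939)
```

Run:
```python
from asc import *
def D(n,i,j,X0,X1,Y0,Y1):
    a,b=[cv2.imread(f"pics/{n}{k}.png").astype(int).sum(2)//3 for k in(i,j)]
    print(n,i,j)
    for y in range(Y0,Y1,2):print(y,"".join('-' if b[y,x]-a[y,x]<-20 else '+' if b[y,x]-a[y,x]>20 else '.' for x in range(X0,X1)))
D("s",8,17,280,340,250,325);D("t",2,13,275,320,240,285)
```

```text
s 8 17
250 +.....................-------------.........................
252 +++++...............--------------..........................
254 ..+++++.+..........-------------............................
256 ..................-------------.............................
258 .................-------------..............................
260 ...............--------------...............................
262 ..............--------------................................
264 ............---------------.................................
266 .++++++...----------------..................................
268 .....--------------------...................................
270 ..----------------------....................................
272 -----------------------.....................................
274 ---------------------.......................................
276 --------------------........................................
278 -------------------.........................................
280 -----------------...........................................
282 ----------------.................................
[... 1833 characters left out ...]

258 .............................................
260 .............................................
262 .............................................
264 .............................................
266 .............................................
268 .............................................
270 .............................................
272 .............................................
274 .............................................
276 .............................................
278 .............................................
280 .............................................
282 .............................................
284 .............................................
```

The change near the jar is only the arm occluding a diagonal band. The top view shows the jar unmoved, and both bottles are unmoved too.

```bash
python3 -c "
from bench import ticket
print(ticket.hand_in())"
```

```text
the job is handed in; nothing more can be done
None
```

I handed the job in after about 34 s: the jaw was pulled to its stop, the pack laid flat in the pocket, and the jaw snapped back to its 15 mm clamped reading, holding the pack against the upper wall, with jar and bottles unmoved in the camera images.

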